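Lay out two guest boards

TASK

Make up the two dark wooden serving boards for the guests. On the long board, lay the square steel coaster squarely on the inlaid square and stand the amber jar in the middle of that coaster, and stand the white toothpick holder in the middle of the small inlaid ring; on the round board, lay the round steel coaster in the middle of the inlaid ring and stand the little white coffee cup upright in the middle of that coaster. Leave the sugar pot and the humidifier where they are.

Things in the scene. Friction and masses are not known exactly. Their poses are not given: they have to be found in the camera images.
- square_coaster_mid (a point): Centre of the square steel coaster with a darker brushed middle: flat plate 62 x 62 mm, 8 mm thick, about 0.12 kg, loose, lying flat on the table. x and y are parallel to its sides, z up through its thickness; the table top is 4 mm below this point. The jar stands on its flat top, 4 mm above this point.
- round_coaster_mid (a point): Centre of the round steel coaster with a darker brushed middle: flat disc, diameter 66 mm, 8 mm thick, about 0.12 kg, loose, lying flat on the table. z is its axis, up. The coffee cup stands on its flat top, 4 mm above this point.
- jar_mid (a point): Centre, half-way up, of the closed, empty amber glass jar with a clip-on lid: upright cylinder, diameter 58 mm, 72 mm high (glass body 54 mm, lid above), about 0.18 kg; its flat bottom is 36 mm below this point. The thin lid clip near the top does not get in the way. Its z axis points up when it stands upright.
- toothpick_holder_mid (a point): Centre, half-way up, of the white plastic toothpick holder: upright cylinder, diameter 38 mm and 56 mm high, with a narrower push button (22 mm wide, 12 mm high) on top, 68 mm in all, about 0.07 kg; its flat bottom is 34 mm below this point. Its z axis points up when it stands upright.
- coffee_cup_mid (a point): Centre, half-way up, of the small white ceramic coffee cup without a handle: open at the top, outer diameter 58 mm (narrowing to 48 mm at the foot in the lowest 12 mm), 50 mm high, wall 4 mm, about 0.1 kg; its flat bottom is 25 mm below this point. Its z axis points up when it stands upright.
- square_inlay (a point): Centre of the pale inlaid square outline (70 mm) on the top face of the long board: a dark wooden board 250 x 120 mm, 12 mm thick, flat, without a rim, fixed to the table. The point lies on the board's top, 12 mm above the table. x runs along the board's length, away from the small ring and towards the nearer end (65 mm away); y across it; z up.
- small_ring_inlay (a point): Centre of the small pale inlaid ring (48 mm across) on the long board's top face, 12 mm above the table, 120 mm from the inlaid square along the board's length. Same axes as the inlaid square.
- big_ring_inlay (a point): Centre of the pale inlaid ring (76 mm across) in the middle of the round board's top face: a dark wooden disc, diameter 150 mm, 12 mm thick, flat, without a rim, fixed to the table. The point lies on its top, 12 mm above the table; z up.
- sugar_pot_mid (a point): Centre, half-way up, of the white ceramic sugar pot with a domed lid and a ball knob: 68 mm across, 65 mm high, loose, standing among the stock on the table. Not wanted on either board: it stays where it is.
- humidifier_mid (a point): Centre, half-way up, of the white ceramic humidifier shell with a small turning knob on its side: widest diameter 104 mm, 115 mm high, loose, 0.7 kg, standing beyond the stock. It stays where it is.
Things that resemble listed ones, but are neither listed nor needed, are in the scene too. There is more than one size of the part that bears toothpick_holder_mid; the job needs the largest. There is more than one size of the part that bears jar_mid; the job needs the middle-sized.

How it is judged:
By the outcome, as a careful person would: the job done as asked, in the order asked, and still so for the second after the job is handed in, with the robot touching nothing.
It also fails if it takes over 128 s, if anything falls off the work surface, if the arm or the gripper's body presses on something with over 40 N, if the wrist force passes 120 N, or if a joint passes its speed limit or range.

ROBOT

A 6-joint arm with a two-finger parallel gripper is mounted at the origin on the work surface. World frame = base frame: x ahead of the robot, y to its left, z up, the work surface at z = 0. Lengths are in m, angles in degrees, forces in N, time in s.
With the tool pointing down it reaches from about 0.375 to 0.9 m from the base axis. Payload 3.1 kg.
Tool frame: the origin (TCP) lies midway between the tips of the shut fingers; the grasp point (between the pads) lies 19 mm behind it (ctrl.tcp_to_grasp is the distance from the TCP to the grasp point, in m); z points along the fingers, x is the direction in which the jaws open and shut, and the axes are right-handed (so a half turn about z gives the same grasp; the last joint's range is limited). The gripper opens to 87 mm and grips with 3 to 60 N. Pads are 19 mm wide; open, the fingers measure 117 mm over their backs; the gripper's body (75 mm by 190 mm) begins 51 mm behind the grasp point.
Start: joints at [-75.774, 30.224, 82.088, -0, 67.689, -10.227], TCP at [0.259, -0.569, 0.223] pointing down, gripper open.
Joint ranges: [-176.69, 176.69], [-43.24, 126.21], [12.49, 139.97], [-82, 262], [0, 151.66], [-163.58, 163.58]. Speed limits (degrees/s): [159.86, 159.86, 180, 180, 180, 180].

INTERFACE

Orientations are given as a 3x3 rotation matrix whose columns are the frame's x, y, z axes.
In Python, from cell import ctrl gives the robot as it stands.
- The arm moves only by the tool carry_out, never from a script. Its argument "steps" is a list of rows, each an object with "xyz": the shift along the tool's x, y, z in units of 200 mm (1.0 is 200 mm), a list of three; "spin": the turn about the tool's z in units of 0.5 rad (1.0 is 0.5 rad). In form: [{"xyz": [tx, ty, tz], "spin": spin}, ...]. A call has 1 to 5 rows; each row is the pose to reach, as a shift and turn from the pose commanded when the call began, along the tool's axes at that moment; what a row does not reach only later rows make up. A row lasts 1/8 s, in which the tool goes at most 62.5 mm and 10.7 degrees, less where a joint would pass 70% of its speed; a pose out of reach is approached as far as the arm can. A call with a number of a shift or a turn outside -1 to 1 is refused whole. A call with a gripper value outside its range is refused whole. "fingers" is the closure in counts, from 0 (fully open) to 255 (shut), set as the call begins (left out, the last holds). The fingers move at their own pace and stop on an object; "grip_force" is the grip in N (left out, the last holds). Time passes only in rows, so rows that repeat a pose let the fingers close. It gives the time, the measured TCP pose, the force and the opening at its end, in the units of the state.
- ctrl.get_obs(): the state, without advancing time (a new reading comes with each control period).
- ctrl.grab_frame(name): name is "scene" or "top"; returns a dict with "pixels" (400x640x3 uint8, blue, green, red), "fx", "fy", "cx", "cy" (pixels), "T" (4x4, takes a point from camera to world coordinates). Camera axes: x right, y up, looking along -z (the intrinsics and any distortion apply to the point x, -y, -z); pixel columns grow to the right and rows downward; lengths in m; the calibration is good to about 2 mm. A picture is of the moment at which its call begins. There is no depth.
- ctrl.finish_job(): hands the job in, once; it reports no verdict.
The state is a dict: "time_s": time; "joint_pos": joint angles; "qd": joint speeds; "tau": joint torques, N m; "ee_pos": TCP position; "eef_rot": TCP orientation; "force": force on the tool from outside, world axes, zero at the start; "wrist_torque": the same for the moment, N m; "gripper_width": finger opening in m.
Only numpy, scipy, OpenCV 4.12 (cv2) and the standard library are available. Lean on these libraries where they do the work, as an engineer would, in place of code of your own. Each camera call takes 0.05 s, during which the arm holds its last target.

## Working session

There is one attempt and no reset: what is moved stays moved. The work goes in short steps, Python scripts to look and compute and a tool call to move; the robot and the scene stay as the last step left them, time stands still between calls to the robot, and variables do not carry over. Pictures are saved under pics/ and viewed, and the job is handed in when it is done.

Besides the shell and the picture viewer there is one more tool, called as name(argument=value, ...), one argument or row to a line, values as JSON. carry_out: Moves the arm, as the interface text tells. Shifts and turns lie within -1 to 1; 1 stands for 200 mm of shift or 0.5 rad of turn. Its arguments: {"type":"object","properties":{"steps":{"type":"array","items":{"type":"object","properties":{"xyz":{"type":"array","items":{"type":"number","minimum":-1,"maximum":1}},"spin":{"type":"number","minimum":-1,"maximum":1}}}},"fingers":{"type":"number"},"grip_force":{"type":"number"}},"required":["steps"]}

```bash
mkdir -p pics; ls
python3 - <<'E'
from cell import ctrl
import cv2,numpy as np
o=ctrl.get_obs();print(o['time_s'],o['ee_pos'],np.round(o['eef_rot'],3),o['gripper_width'],ctrl.tcp_to_grasp)
for n in('scene','top'):
    f=ctrl.grab_frame(n);cv2.imwrite(f'pics/{n}0.png',f['pixels']);print(n,{k:f[k] for k in f if k!='pixels'})
E
```

```text
pics
0.0 [ 0.25857883 -0.56820238  0.22158189] [[ 0.414 -0.91  -0.001]
 [-0.91  -0.414  0.002]
 [-0.002 -0.    -1.   ]] 0.08696777604676172 0.0187
scene {'fx': 450.45657450794846, 'fy': 450.45657450794846, 'cx': 317.60272743338754, 'cy': 199.44963607699447, 'T': array([[-0.03181107, -0.81768775,  0.57478239,  1.13335414],
       [ 0.99944313, -0.0202269 ,  0.02653886,  0.01255163],
       [-0.01007444,  0.57530654,  0.81787584,  0.89106408],
       [ 0.        ,  0.        ,  0.        ,  1.        ]])}
top {'fx': 372.9318857990432, 'fy': 372.9318857990432, 'cx': 317.77681584146336, 'cy': 190.66230083008736, 'T': array([[ 1.41169607e-02,  9.93407924e-01, -1.13760313e-01,
         4.40054660e-01],
       [-9.99900351e-01,  1.40253767e-02, -1.60542506e-03,
        -6.67405614e-03],
       [ 6.89261569e-07,  1.13771640e-01,  9.93506927e-01,
         1.01861162e+00],
       [ 0.00000000e+00,  0.00000000e+00,  0.00000000e+00,
         1.00000000e+00]])}
```

View pics/scene0.png

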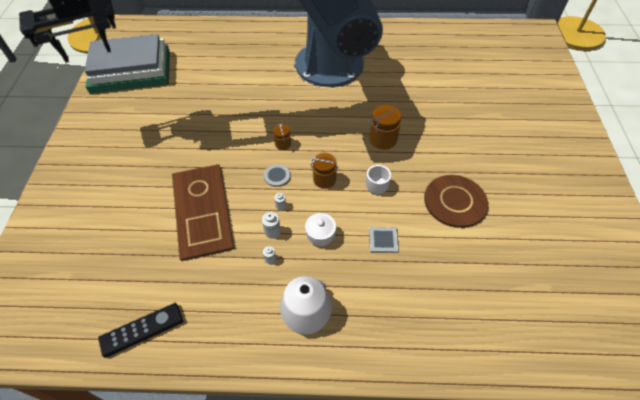

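View pics/top0.png

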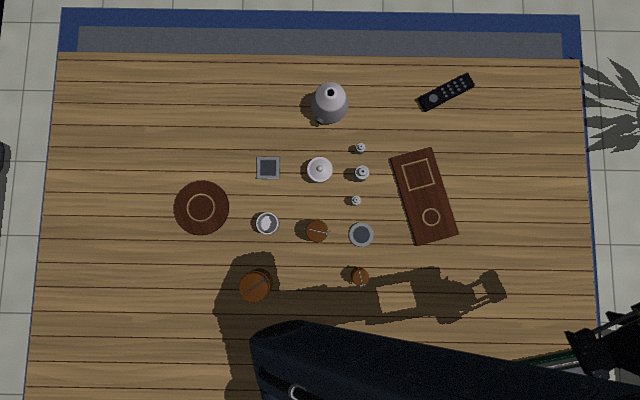

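In the scene view the amber jars are at (283,136) small, (324,170) middle-sized and (385,127) large. I take the one at (324,170). The toothpick holders are at (280,201), (271,225) and (269,254), and the biggest is (271,225). I'll confirm both in an enlarged crop and measure.

```bash
cat > h.py <<'E'
import cv2,numpy as np
from cell import ctrl
def ray(f,u,v):
    d=np.array([(u-f['cx'])/f['fx'],-(v-f['cy'])/f['fy'],-1.0]);T=f['T']
    return T[:3,3],T[:3,:3]@d
def onp(f,u,v,z):
    o,d=ray(f,u,v);return (o+d*(z-o[2])/d[2])[:2]
def proj(f,p):
    T=f['T'];c=T[:3,:3].T@(np.array(p)-T[:3,3]);return np.array([f['cx']+f['fx']*c[0]/-c[2],f['cy']-f['fy']*c[1]/-c[2]])
def crop(f,x0,y0,x1,y1,s,name):
    c=cv2.resize(f['pixels'][y0:y1,x0:x1],None,fx=s,fy=s,interpolation=cv2.INTER_CUBIC);cv2.imwrite(name,c)
E
python3 - <<'E'
from h import *
f=ctrl.grab_frame('scene');crop(f,230,110,430,270,4,'pics/s1.png')
g=ctrl.grab_frame('top');crop(g,230,130,390,250,5,'pics/t1.png')
crop(g,165,140,465,255,2.6,'pics/t2.png')
np.set_printoptions(precision=4,suppress=True)
for n,s,t,z in [('sq',(384,239),(268,168),.008),('rd',(277,175),(361,234),.008),('jar',(324,160),(317,231),.072),('jarS',(283,130),(360,275),.05),('jarL',(385,115),(256,285),.09),('cup',(378,172),(267,223),.05),('tpL',(271,217),(362,172),.068),('tpa',(280,196),(356,200),.045),('tpb',(269,250),(361,148),.045),('sugar',(320,223),(320,168),.065),('big',(457,199),(201,207),.012),('small',(199,188),(431,217),.012),('sqi',(204,230),(418,175),.012)]:
    print(n,onp(f,*s,z),onp(g,*t,z))
E
```

```text
sq [0.618 0.137] [0.6165 0.1326]
rd [ 0.4407 -0.1198] [ 0.44  -0.123]
jar [ 0.4432 -0.0025] [ 0.446  -0.0046]
jarS [ 0.3269 -0.1103] [ 0.3362 -0.1157]
jarL [0.3083 0.1468] [0.313 0.142]
cup [0.4589 0.1265] [0.4649 0.1251]
tpL [ 0.6041 -0.1141] [ 0.599  -0.1186]
tpa [ 0.5312 -0.1021] [ 0.5283 -0.1056]
tpb [ 0.673  -0.1143] [ 0.6675 -0.1186]
sugar [ 0.6149 -0.0071] [ 0.6084 -0.0101]
big [0.5061 0.3155] [0.5064 0.31  ]
small [ 0.4886 -0.3061] [ 0.4882 -0.3112]
sqi [ 0.6073 -0.2727] [ 0.6022 -0.278 ]
```

View pics/s1.png

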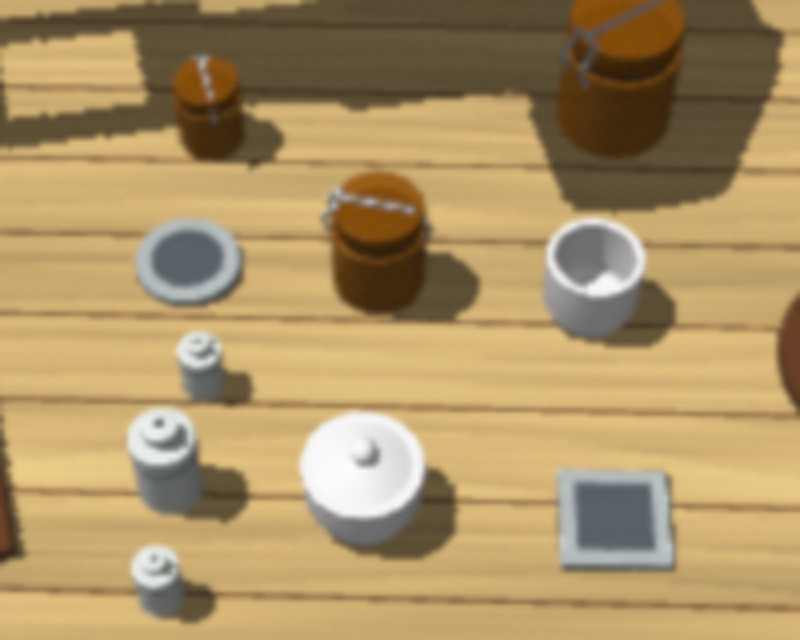

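View pics/t1.png

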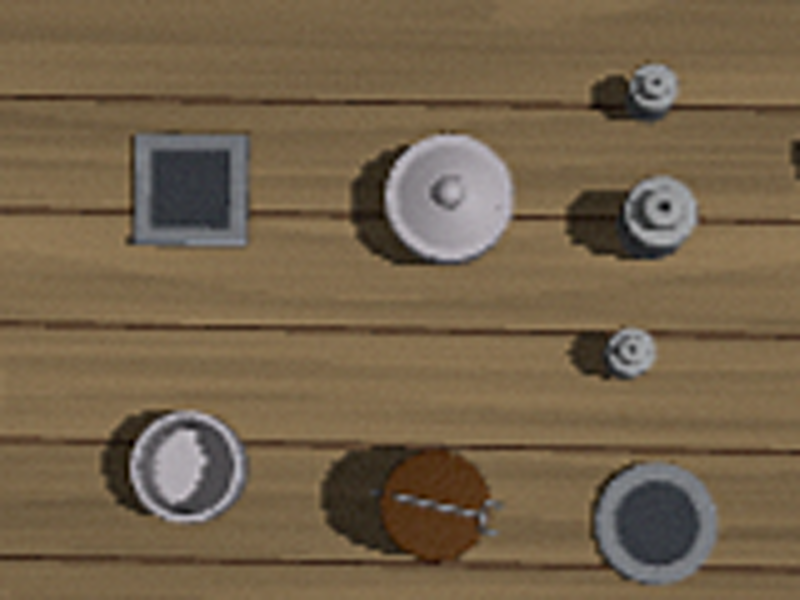

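The crops confirm the picks. The middle-sized jar is at scene (324,170) / top (317,231). The largest toothpick holder is at scene (271,225) / top (362,172). The sugar pot is the domed white one. Next come precise contours.

```bash
cat >> h.py <<'E'
def big(m):
    cs,_=cv2.findContours(m,cv2.RETR_EXTERNAL,cv2.CHAIN_APPROX_NONE);return max(cs,key=cv2.contourArea)
def win(f,c,r,s=8):
    x0,y0=int(c[0]-r),int(c[1]-r)
    im=cv2.resize(f['pixels'][y0:y0+2*r,x0:x0+2*r],None,fx=s,fy=s,interpolation=cv2.INTER_CUBIC)
    return im,(lambda P:(np.asarray(P,float).reshape(-1,2)+.5)/s-.5+[x0,y0])
def wpts(f,px,z): return np.array([onp(f,u,v,z) for u,v in px])
def sel(m,s=8): # component nearest window centre
    n,l,st,ce=cv2.connectedComponentsWithStats(m);c=np.array(m.shape[::-1])/2
    ok=[i for i in range(1,n) if st[i,4]>m.size*.01]
    i=min(ok,key=lambda i:np.linalg.norm(ce[i]-c));return (l==i).astype(np.uint8)*255
E
cat > m1.py <<'E'
from h import *
np.set_printoptions(precision=4,suppress=True)
F={n:ctrl.grab_frame(n) for n in('scene','top')}
vis=[]
C={'sq':((384,239),(268,168)),'rd':((277,175),(361,234)),'long':((202,212),(424,196)),'round':((457,200),(201,207))}
for n,(a,b) in C.items():
  for k,(cn,c) in enumerate(zip(F,(a,b))):
    f=F[cn];r=24 if n in('sq','rd') else (56 if n=='long' else 40)
    im,back=win(f,c,r);hsv=cv2.cvtColor(im,cv2.COLOR_BGR2HSV)
    if n in('sq','rd'):
        m=((hsv[...,1]<75)).astype(np.uint8)*255;z=.008
    else:
        m=((im[...,2]<(120 if k==0 else 85))&(hsv[...,1]>90)).astype(np.uint8)*255;z=.012
        m=cv2.morphologyEx(m,cv2.MORPH_OPEN,np.ones((25,25)))
    m=sel(cv2.morphologyEx(m,cv2.MORPH_CLOSE,np.ones((15,15))))
    ct=big(m);h=cv2.convexHull(ct)
    w=wpts(f,back(ct),z).astype(np.float32)*1000
    if n in('sq','long'):
        R=cv2.minAreaRect(w);print(n,cn,R)
        if n=='long':
            pass
    else: print(n,cn,cv2.fitEllipse(w))
    cv2.drawContours(im,[ct],-1,(0,255,0),1)
    # inlay
    if n in('long','round'):
        inn=cv2.erode(cv2.drawContours(np.zeros(m.shape,np.uint8),[h],-1,255,-1),np.ones((41,41)))
        g=im[...,2].astype(int);t=(np.percentile(g[inn>0],30)+np.percentile(g[inn>0],99.5))/2
        p=((g>t)&(inn>0)).astype(np.uint8)*255;p=cv2.morphologyEx(p,cv2.MORPH_CLOSE,np.ones((15,15)))
        cs,_=cv2.findContours(p,cv2.RETR_EXTERNAL,cv2.CHAIN_APPROX_NONE)
        for q in cs:
            if cv2.contourArea(q)<8000: continue
            w=wpts(f,back(q),z).astype(np.float32)*1000
            print('   inlay rect',cv2.minAreaRect(w),'ell',cv2.fitEllipse(w))
            cv2.drawContours(im,[q],-1,(255,0,255),1)
    vis.append(cv2.resize(im,(200,200)))
cv2.imwrite('pics/m1.png',np.vstack([np.hstack(vis[:4]),np.hstack(vis[4:])]))
E
python3 m1.py
```

```text
sq scene ((618.6050415039062, 135.21124267578125), (66.43526458740234, 65.50746154785156), 0.01708432286977768)
sq top ((617.9660034179688, 133.1994171142578), (63.92426681518555, 64.72821044921875), 0.14432823657989502)
rd scene ((439.84039306640625, -120.77423858642578), (67.95682525634766, 71.22547149658203), 109.3631820678711)
rd top ((439.4479675292969, -122.59003448486328), (66.54100799560547, 67.48392486572266), 7.629639625549316)
long scene ((548.9641723632812, -287.3943786621094), (257.0664978027344, 122.20426940917969), 16.041244506835938)
   inlay rect ((602.8607177734375, -275.5235595703125), (76.42631530761719, 76.50613403320312), 16.458805084228516) ell ((602.9796142578125, -275.85919189453125), (87.50057983398438, 89.64552307128906), 20.243120193481445)
   inlay rect ((487.7717590332031, -309.0787353515625), (48.89339065551758, 49.02412796020508), 17.681964874267578) ell ((487.6894226074219, -309.0560302734375), (48.546539306640625, 49.29853439331055), 176.70449829101562)
long top ((544.8092041015625, -289.8001708984375), (255.1753692626953, 128.22317504882812), 16.052
[... 191 characters left out ...]
472656, 48.15909957885742), 3.199626922607422)
   inlay rect ((604.69482421875, -277.2046203613281), (75.32051086425781, 76.27819061279297), 16.711149215698242) ell ((604.7236328125, -276.9674987792969), (87.23468780517578, 88.00535583496094), 44.14240264892578)
round scene ((503.9742126464844, 313.2994079589844), (61.92361068725586, 62.90361022949219), 177.68190002441406)
round top ((505.68719482421875, 310.17974853515625), (148.66819763183594, 150.9917755126953), 168.887451171875)
   inlay rect ((506.6620178222656, 312.0799560546875), (75.97230529785156, 75.1761245727539), 81.34815979003906) ell ((506.54571533203125, 311.8970031738281), (75.12890625, 75.52398681640625), 160.78860473632812)
```

View pics/m1.png

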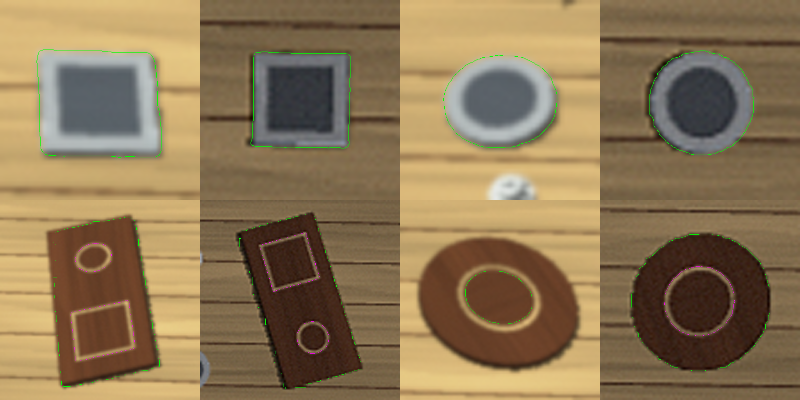

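Both views agree to about 2 mm, so I average them. On the long board I get the square inlay at (0.604,-0.276), yaw 16.2°, and the small ring at (0.489,-0.310). The big ring is at (0.5055,0.3125). The square coaster is at (0.618,0.134), yaw about 0, and the round coaster at (0.440,-0.122). Now a helper to work out the shifts.

```bash
cat > to.py <<'E'
import sys,numpy as np
from cell import ctrl
# args: x y z yaw(tool x axis deg, mod 180)
x,y,z,a=map(float,sys.argv[1:5]);o=ctrl.get_obs()
R=np.array(o['eef_rot']);p=np.array(o['ee_pos'])
s=R.T@(np.array([x,y,z])-p)/.2
cur=np.degrees(np.arctan2(R[1,0],R[0,0]))
d=(a-cur+90)%180-90   # world turn; tool z down -> spin negative
if len(sys.argv)>5: d=(a-cur+180)%360-180
print('t',round(o['time_s'],2),'p',np.round(p,4),'yaw',round(cur,2),'xyz',np.round(s,4),'spin',round(-np.radians(d)/.5,3),'F',np.round(o['force'],1),'w',round(o['gripper_width'],4),'j6',np.round(o['joint_pos'][5],1),'tilt',np.round(R[:2,2],4))
E
python3 to.py .618 .134 .22 -90
```

```text
t 0.3 p [ 0.2587 -0.5687  0.2222] yaw -65.55 xyz [-2.4547 -3.0897  0.0132] spin 0.853 F [-0.5  0.4  0.1] w 0.0871 j6 -10.2 tilt [-0.0002  0.0007]
```

carry_out(
  steps=[
    {"xyz": [-0.2, -0.25, 0]},
    {"xyz": [-0.4, -0.5, 0]},
    {"xyz": [-0.6, -0.75, 0]},
    {"xyz": [-0.8, -1.0, 0]},
    {"xyz": [-0.8, -1.0, 0]},
  ],
)

```text
schema error: expected keys xyz, spin
```

carry_out(
  steps=[
    {"xyz": [-0.2, -0.25, 0]},
    {"xyz": [-0.4, -0.5, 0]},
    {"xyz": [-0.6, -0.75, 0]},
    {"xyz": [-0.8, -1.0, 0]},
    {"xyz": [-0.8, -1.0, 0]},
  ],
)

```text
schema error: expected keys xyz, spin
```

carry_out(
  steps=[
    {"xyz": [-0.2, -0.25, 0]},
    {"xyz": [-0.4, -0.5, 0]},
    {"xyz": [-0.6, -0.75, 0]},
    {"xyz": [-0.8, -1.0, 0], "spin": 0.3},
    {"xyz": [-0.8, -1.0, 0], "spin": 0.6},
  ],
)

```text
schema error: expected keys xyz, spin
```

```bash
python3 to.py .618 .134 .12 -90
```

```text
t 0.3 p [ 0.2587 -0.5687  0.2222] yaw -65.55 xyz [-2.4544 -3.0896  0.5132] spin 0.853 F [-0.5  0.4  0.1] w 0.0871 j6 -10.2 tilt [-0.0002  0.0007]
```

carry_out(
  steps=[
    {"xyz": [-0.2, -0.25, 0], "spin": 0},
    {"xyz": [-0.4, -0.5, 0], "spin": 0},
    {"xyz": [-0.6, -0.75, 0], "spin": 0},
    {"xyz": [-0.8, -1.0, 0], "spin": 0},
    {"xyz": [-0.8, -1.0, 0], "spin": 0},
  ],
)

```text
time_s: 0.92
ee_pos: [0.3753, -0.3362, 0.2226]
eef_rot: [[0.419, -0.908, -0.001], [-0.908, -0.419, 0.002], [-0.002, -0.0, -1.0]]
force: [-0.3, 0.7, 0.8]
gripper_width: 0.087
```

carry_out(
  steps=[
    {"xyz": [-0.2, -0.25, 0], "spin": 0},
    {"xyz": [-0.4, -0.5, 0], "spin": 0},
    {"xyz": [-0.6, -0.75, 0], "spin": 0},
    {"xyz": [-0.8, -1.0, 0], "spin": 0},
    {"xyz": [-0.8, -1.0, 0], "spin": 0},
  ],
)

```text
time_s: 1.55
ee_pos: [0.4918, -0.1096, 0.2227]
eef_rot: [[0.419, -0.908, 0.001], [-0.908, -0.419, -0.0], [0.0, -0.001, -1.0]]
force: [-0.4, -1.3, -0.0]
gripper_width: 0.087
```

carry_out(
  steps=[
    {"xyz": [-0.2, -0.25, 0], "spin": 0},
    {"xyz": [-0.4, -0.5, 0], "spin": 0},
    {"xyz": [-0.6, -0.75, 0], "spin": 0.2},
    {"xyz": [-0.8, -1.0, 0], "spin": 0.4},
    {"xyz": [-0.8, -1.0, 0], "spin": 0.6},
  ],
)

```text
time_s: 2.17
ee_pos: [0.6086, 0.1182, 0.2224]
eef_rot: [[0.126, -0.992, 0.002], [-0.992, -0.126, 0.0], [0.0, -0.002, -1.0]]
force: [0.5, -0.4, -0.7]
gripper_width: 0.0871
```

```bash
python3 to.py .618 .134 .12 -90
```

```text
t 2.17 p [0.6086 0.1182 0.2224] yaw -82.75 xyz [-0.0723 -0.0552  0.512 ] spin 0.253 F [ 0.5 -0.4 -0.7] w 0.0871 j6 83.4 tilt [0.0024 0.0002]
```

carry_out(
  steps=[
    {"xyz": [-0.07, -0.055, 0.2], "spin": 0.25},
    {"xyz": [-0.07, -0.055, 0.45], "spin": 0.25},
    {"xyz": [-0.07, -0.055, 0.75], "spin": 0.25},
    {"xyz": [-0.07, -0.055, 0.8], "spin": 0.25},
    {"xyz": [-0.07, -0.055, 0.8], "spin": 0.25},
  ],
)

```text
time_s: 2.8
ee_pos: [0.6162, 0.1305, 0.0628]
eef_rot: [[0.0, -1.0, 0.0], [-1.0, -0.0, -0.0], [0.0, -0.0, -1.0]]
force: [0.8, -0.8, 0.7]
gripper_width: 0.087
```

```bash
python3 to.py .618 .134 .02 -90
python3 - <<'E'
from h import *
f=ctrl.grab_frame('scene');crop(f,310,160,460,272,5,'pics/s2.png')
g=ctrl.grab_frame('top');crop(g,200,110,340,215,5,'pics/t3.png')
E
```

```text
t 2.8 p [0.6162 0.1305 0.0628] yaw -89.97 xyz [-0.0176 -0.0088  0.2139] spin 0.001 F [ 0.8 -0.8  0.7] w 0.087 j6 91.8 tilt [ 0.0003 -0.0002]
```

View pics/s2.png

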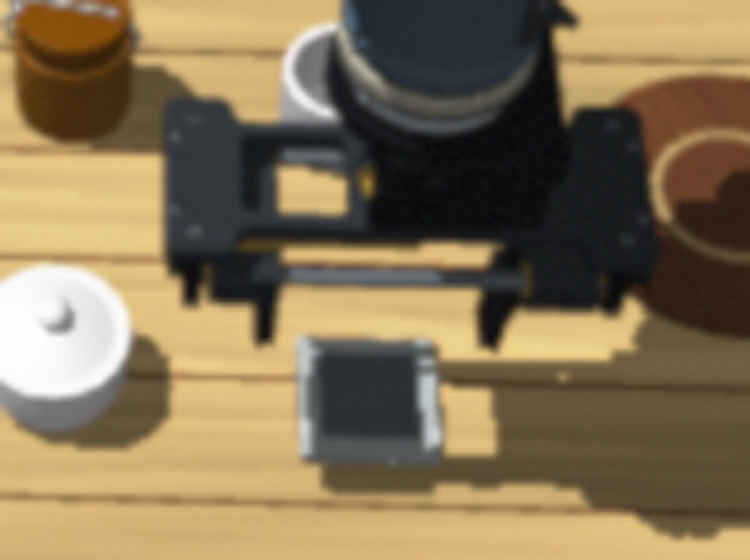

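View pics/t3.png

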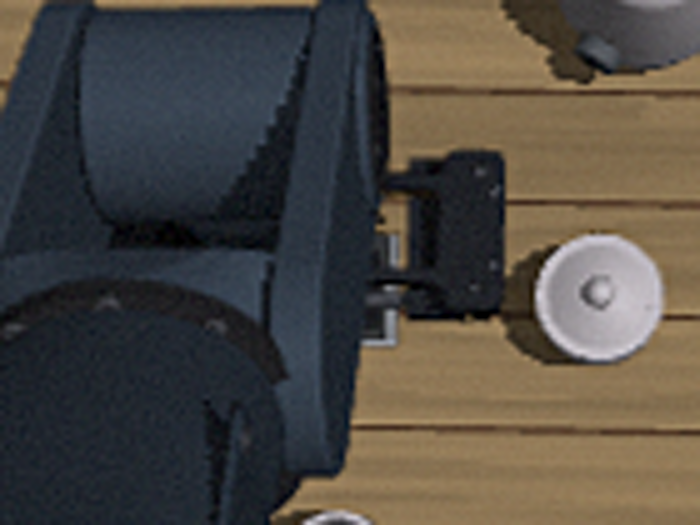

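The scene view shows the fingers straddling the square coaster along y. The tips are at about (363,228) and (408,229), and the gripper body clears the sugar pot. Descending.

carry_out(
  steps=[
    {"xyz": [-0.017, -0.009, 0.1], "spin": 0},
    {"xyz": [-0.017, -0.009, 0.2], "spin": 0},
    {"xyz": [-0.017, -0.009, 0.26], "spin": 0},
    {"xyz": [-0.017, -0.009, 0.295], "spin": 0},
    {"xyz": [-0.017, -0.009, 0.295], "spin": 0},
  ],
)

```text
time_s: 3.52
ee_pos: [0.6167, 0.1351, 0.0027]
eef_rot: [[0.002, -1.0, -0.001], [-1.0, -0.002, -0.0], [0.0, 0.001, -1.0]]
force: [-0.3, 0.5, -0.3]
gripper_width: 0.0868
```

```bash
python3 to.py .618 .134 .003 -90
python3 - <<'E'
from h import *
f=ctrl.grab_frame('scene');crop(f,310,180,460,292,5,'pics/s3.png')
o=ctrl.get_obs();print(proj(f,[0.6162,0.1305,0.0628]),o['ee_pos'],proj(f,o['ee_pos']))
E
```

```text
t 3.52 p [0.6167 0.1351 0.0027] yaw -89.89 xyz [ 0.0054 -0.0067 -0.0016] spin 0.004 F [-0.3  0.5 -0.3] w 0.0868 j6 92.1 tilt [-0.0015 -0.0001]
[383.75591049 225.42387987] [0.61713234 0.13510444 0.00327151] [382.92464773 239.70905808]
```

View pics/s3.png

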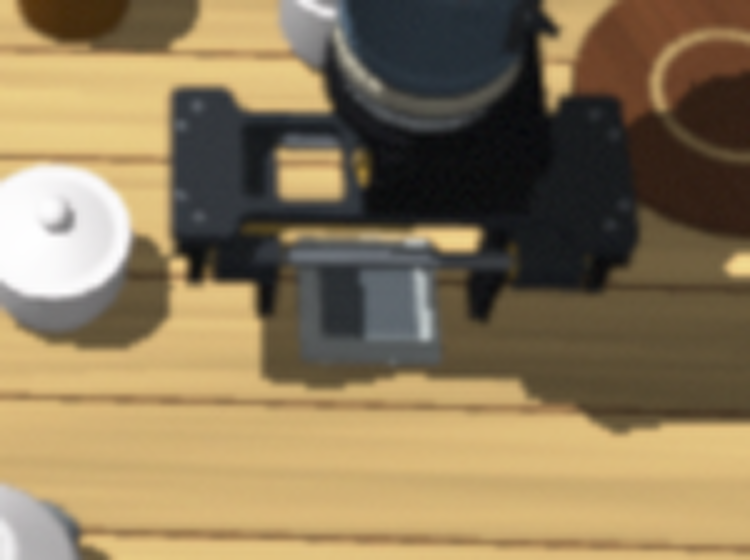

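carry_out(
  steps=[
    {"xyz": [0, 0, 0], "spin": 0},
    {"xyz": [0, 0, 0], "spin": 0},
    {"xyz": [0, 0, 0], "spin": 0},
    {"xyz": [0, 0, 0], "spin": 0},
    {"xyz": [0, 0, 0], "spin": 0},
  ],
  fingers=255,
  grip_force=25,
)

```text
time_s: 4.2
ee_pos: [0.6174, 0.135, 0.0039]
eef_rot: [[0.002, -1.0, 0.0], [-1.0, -0.002, -0.0], [0.0, -0.0, -1.0]]
force: [0.2, -0.4, 2.5]
gripper_width: 0.0613
```

carry_out(
  steps=[
    {"xyz": [0, 0, -0.05], "spin": 0},
    {"xyz": [0, 0, -0.2], "spin": 0},
    {"xyz": [0, 0, -0.4], "spin": 0},
    {"xyz": [0, 0, -0.6], "spin": 0},
    {"xyz": [0, 0, -0.6], "spin": 0},
  ],
)

```text
time_s: 4.82
ee_pos: [0.6199, 0.1354, 0.1276]
eef_rot: [[0.002, -1.0, 0.008], [-1.0, -0.002, 0.001], [-0.001, -0.008, -1.0]]
force: [0.1, -0.1, -1.5]
gripper_width: 0.0613
```

```bash
python3 to.py .604 -.276 .12 -73.8
python3 - <<'E'
from h import *
f=ctrl.grab_frame('scene');crop(f,310,130,460,242,5,'pics/s4.png')
E
```

```text
t 4.83 p [0.6199 0.1354 0.1276] yaw -89.9 xyz [2.0569 0.0835 0.0365] spin -0.562 F [ 0.1 -0.1 -1.5] w 0.0613 j6 92.1 tilt [0.0084 0.0005]
```

View pics/s4.png

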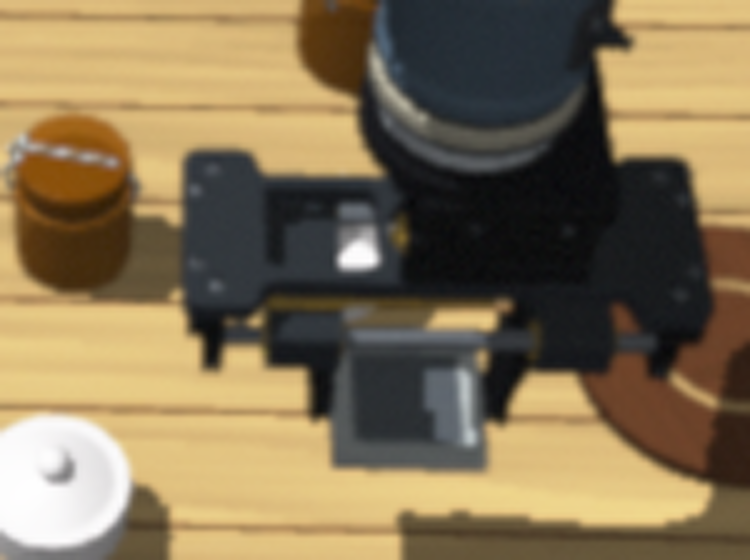

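Run:
```python
from h import *
f=ctrl.grab_frame('scene');o=ctrl.get_obs();p=o['ee_pos'];print(p,proj(f,p+np.array([.031,0,-.003])),proj(f,p+np.array([-.031,0,.005])))
```

```text
[0.61668552 0.13516191 0.12375926] [390.07648145 223.57380847] [388.73275823 196.18182586]
```

carry_out(
  steps=[
    {"xyz": [0.2, 0, 0], "spin": 0},
    {"xyz": [0.45, 0, 0], "spin": 0},
    {"xyz": [0.7, 0, 0], "spin": 0},
    {"xyz": [0.95, 0, 0], "spin": 0},
    {"xyz": [1, 0, 0], "spin": 0},
  ],
)

```text
time_s: 5.55
ee_pos: [0.6164, -0.068, 0.1216]
eef_rot: [[-0.002, -1.0, -0.003], [-1.0, 0.002, 0.0], [-0.0, 0.003, -1.0]]
force: [-0.6, 1.5, -1.6]
gripper_width: 0.0615
```

carry_out(
  steps=[
    {"xyz": [0.2, 0.02, 0], "spin": -0.1},
    {"xyz": [0.45, 0.04, 0], "spin": -0.25},
    {"xyz": [0.7, 0.06, 0], "spin": -0.4},
    {"xyz": [0.95, 0.08, 0], "spin": -0.55},
    {"xyz": [1, 0.08, 0], "spin": -0.562},
  ],
)

```text
time_s: 6.18
ee_pos: [0.6011, -0.2672, 0.122]
eef_rot: [[0.276, -0.961, -0.001], [-0.961, -0.276, 0.001], [-0.001, 0.001, -1.0]]
force: [0.0, -0.2, -0.8]
gripper_width: 0.0616
```

```bash
python3 to.py .604 -.276 .05 -73.8
```

```text
t 6.17 p [ 0.6011 -0.2672  0.122 ] yaw -73.97 xyz [ 0.0466 -0.0024  0.3601] spin -0.006 F [ 0.  -0.2 -0.8] w 0.0616 j6 40.3 tilt [-0.0014  0.0008]
```

carry_out(
  steps=[
    {"xyz": [0.03, 0, 0.1], "spin": -0.006},
    {"xyz": [0.06, 0, 0.25], "spin": -0.006},
    {"xyz": [0.06, 0, 0.4], "spin": -0.006},
    {"xyz": [0.06, 0, 0.44], "spin": -0.006},
    {"xyz": [0.06, 0, 0.44], "spin": -0.006},
  ],
)

```text
time_s: 6.8
ee_pos: [0.6048, -0.2746, 0.0343]
eef_rot: [[0.283, -0.959, -0.002], [-0.959, -0.283, 0.002], [-0.002, 0.002, -1.0]]
force: [-0.3, -0.1, -1.3]
gripper_width: 0.0611
```

```bash
python3 to.py .603 -.279 .02 -73.8;python3 - <<'E'
from h import *
f=ctrl.grab_frame('scene');crop(f,140,140,290,252,5,'pics/s5.png')
g=ctrl.grab_frame('top');crop(g,350,110,490,215,5,'pics/t5.png')
E
```

```text
t 6.8 p [ 0.6048 -0.2746  0.0343] yaw -73.55 xyz [0.0186 0.0147 0.0714] spin 0.009 F [-0.3 -0.1 -1.3] w 0.0611 j6 39.5 tilt [-0.0022  0.0018]
```

View pics/s5.png

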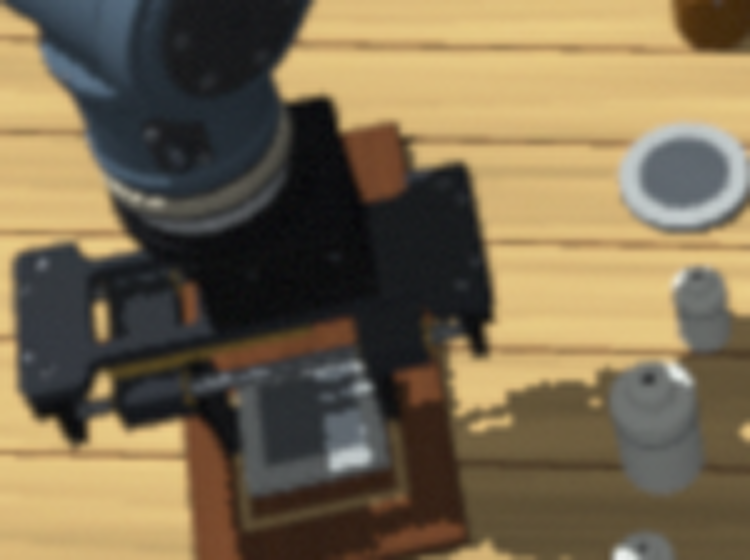

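View pics/t5.png

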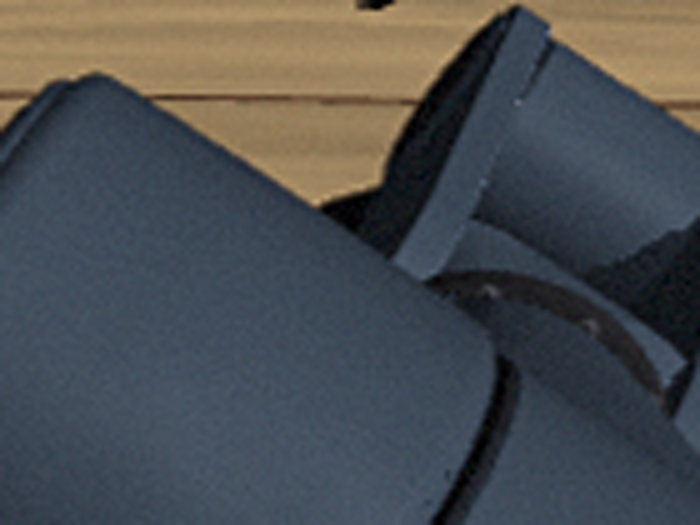

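Run:
```python
from h import *
f=ctrl.grab_frame('scene');crop(f,175,190,235,250,12,'pics/s6.png');print(ctrl.get_obs()['ee_pos'])
```

```text
[ 0.60618623 -0.27640661  0.03668417]
```

View pics/s6.png

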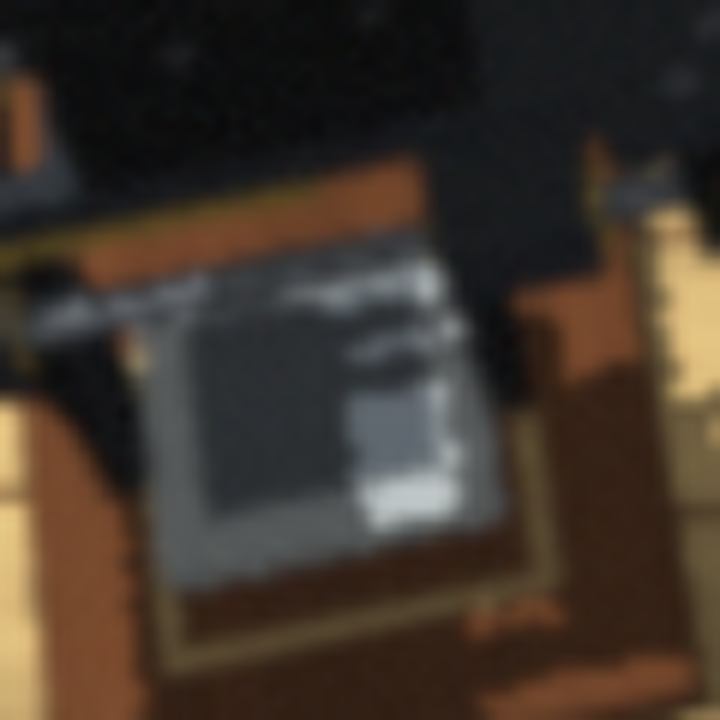

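Run:
```python
from h import *
f=ctrl.grab_frame('scene')
P=lambda a,z:onp(f,(a[0]+.5)/12-.5+175,(a[1]+.5)/12-.5+190,z)*1000
e=np.array([np.cos(np.radians(16.2)),np.sin(np.radians(16.2))])
a,b=P((180,590),.033),P((505,525),.033);print(a,b,np.linalg.norm(a-b),np.degrees(np.arctan2(*(b-a)[::-1])),'centre',(a+b)/2-31*e)
a,b=P((172,655),.012),P((550,580),.012);print(a,b,np.linalg.norm(a-b),np.degrees(np.arctan2(*(b-a)[::-1])),'centre',(a+b)/2-35*e)
print(ctrl.get_obs()['ee_pos'])
```

```text
[ 642.93022186 -293.82713476] [ 627.59115619 -236.28548347] 59.551058510573995 104.9264206561571 centre [ 605.49158477 -273.7050334 ]
[ 644.86392299 -300.08661612] [ 626.95892315 -231.95820679] 70.44195608929644 104.72505509730203 centre [ 602.30114407 -275.78710017]
[ 0.60616774 -0.27662596  0.03686884]
```

```bash
python3 to.py .603 -.2785 .016 -73.8
```

```text
t 7.0 p [ 0.6062 -0.2766  0.0369] yaw -73.6 xyz [0.0043 0.018  0.1043] spin 0.007 F [ 1.   0.2 -1.7] w 0.0612 j6 39.5 tilt [ 0.0021 -0.0013]
```

```bash
cat > avg.py <<'E'
import sys,numpy as np
from cell import ctrl
x,y,z,a=map(float,sys.argv[1:5]);P=[];Q=[];FF=[]
for i in range(6):
    o=ctrl.get_obs();P.append(o['ee_pos']);Q.append(o['eef_rot']);FF.append(o['force']);ctrl.grab_frame('scene')
p=np.mean(P,0);R=np.mean(Q,0);s=R.T@(np.array([x,y,z])-p)/.2
cur=np.degrees(np.arctan2(R[1,0],R[0,0]));d=(a-cur+90)%180-90
print('t',round(o['time_s'],2),'p',np.round(p,4),'sd',np.round(np.std(P,0)*1000,2),'yaw',round(cur,2),'xyz',np.round(s,4),'spin',round(-np.radians(d)/.5,3),'F',np.round(np.mean(FF,0),1),'w',round(o['gripper_width'],4),'j6',np.round(o['joint_pos'][5],1))
E
python3 avg.py .603 -.2785 .016 -73.8
```

```text
t 7.25 p [ 0.6058 -0.2767  0.0366] sd [0.25 0.05 0.24] yaw -73.62 xyz [0.0044 0.0162 0.1032] spin 0.006 F [ 0.2 -0.2 -1.3] w 0.0614 j6 39.5
```

carry_out(
  steps=[
    {"xyz": [0.005, 0.016, 0.03], "spin": 0.006},
    {"xyz": [0.005, 0.016, 0.06], "spin": 0.006},
    {"xyz": [0.005, 0.016, 0.085], "spin": 0.006},
    {"xyz": [0.005, 0.016, 0.095], "spin": 0.006},
    {"xyz": [0.005, 0.016, 0.095], "spin": 0.006},
  ],
)

```text
time_s: 7.92
ee_pos: [0.6025, -0.2783, 0.0164]
eef_rot: [[0.279, -0.96, -0.0], [-0.96, -0.279, 0.0], [-0.0, 0.0, -1.0]]
force: [0.1, -0.9, -1.2]
gripper_width: 0.0613
```

```bash
python3 avg.py .603 -.2785 .0155 -73.8
python3 - <<'E'
from h import *
f=ctrl.grab_frame('scene');crop(f,175,190,235,250,12,'pics/s7.png')
E
```

```text
t 8.18 p [ 0.6026 -0.2784  0.0166] sd [0.06 0.03 0.1 ] yaw -73.79 xyz [ 0.0013 -0.0018  0.0054] spin 0.0 F [ 0.2  0.1 -1.3] w 0.0613 j6 39.4
```

View pics/s7.png

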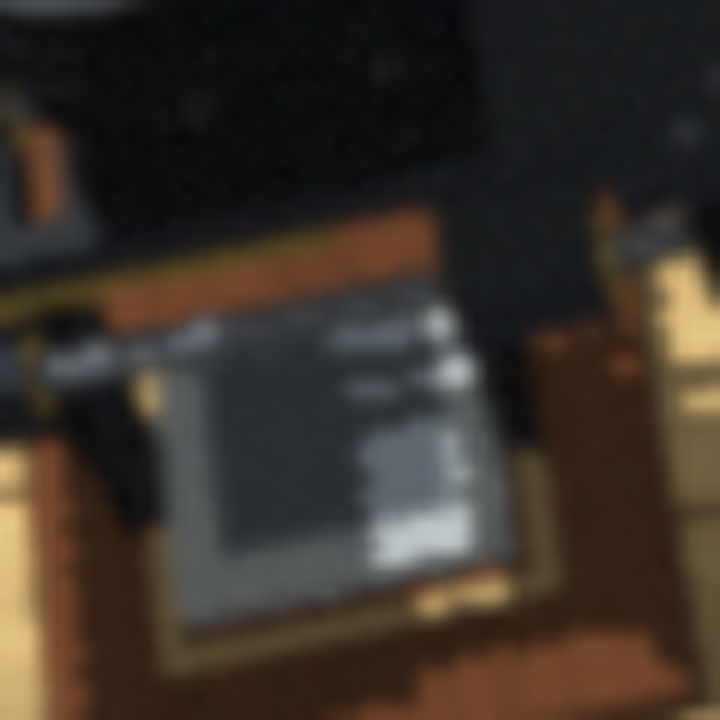

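The coaster now sits evenly inside the inlaid square, with a matching margin at left, front and right. Lowering the last millimetre and releasing.

carry_out(
  steps=[
    {"xyz": [0, 0, 0.004], "spin": 0},
    {"xyz": [0, 0, 0.006], "spin": 0},
    {"xyz": [0, 0, 0.006], "spin": 0},
  ],
)

```text
time_s: 8.65
ee_pos: [0.6025, -0.2784, 0.0159]
eef_rot: [[0.279, -0.96, 0.0], [-0.96, -0.279, -0.0], [0.0, -0.0, -1.0]]
force: [-1.0, 0.2, 3.1]
gripper_width: 0.0615
```

carry_out(
  steps=[
    {"xyz": [0, 0, 0], "spin": 0},
    {"xyz": [0, 0, 0], "spin": 0},
    {"xyz": [0, 0, 0], "spin": 0},
    {"xyz": [0, 0, 0], "spin": 0},
  ],
  fingers=0,
)

```text
time_s: 9.15
ee_pos: [0.6024, -0.2783, 0.0152]
eef_rot: [[0.279, -0.96, -0.0], [-0.96, -0.279, 0.0], [-0.0, 0.0, -1.0]]
force: [0.4, 0.7, -0.4]
gripper_width: 0.0855
```

carry_out(
  steps=[
    {"xyz": [0, 0, -0.1], "spin": 0},
    {"xyz": [0, 0, -0.35], "spin": 0},
    {"xyz": [0, 0, -0.6], "spin": 0},
    {"xyz": [0, 0, -0.8], "spin": 0},
    {"xyz": [0, 0, -0.8], "spin": 0},
  ],
)

```text
time_s: 9.78
ee_pos: [0.6051, -0.28, 0.1815]
eef_rot: [[0.279, -0.96, 0.009], [-0.96, -0.279, -0.006], [0.009, -0.007, -1.0]]
force: [0.4, -0.6, -0.2]
gripper_width: 0.0876
```

```bash
python3 to.py .445 -.004 .18 -90
python3 - <<'E'
from h import *
f=ctrl.grab_frame('scene');crop(f,160,150,310,262,5,'pics/s8.png')
E
```

```text
t 9.78 p [ 0.6051 -0.28    0.1815] yaw -73.79 xyz [-1.5487  0.3835 -0.0084] spin 0.566 F [ 0.4 -0.6 -0.2] w 0.0876 j6 39.4 tilt [ 0.0092 -0.0063]
```

View pics/s8.png

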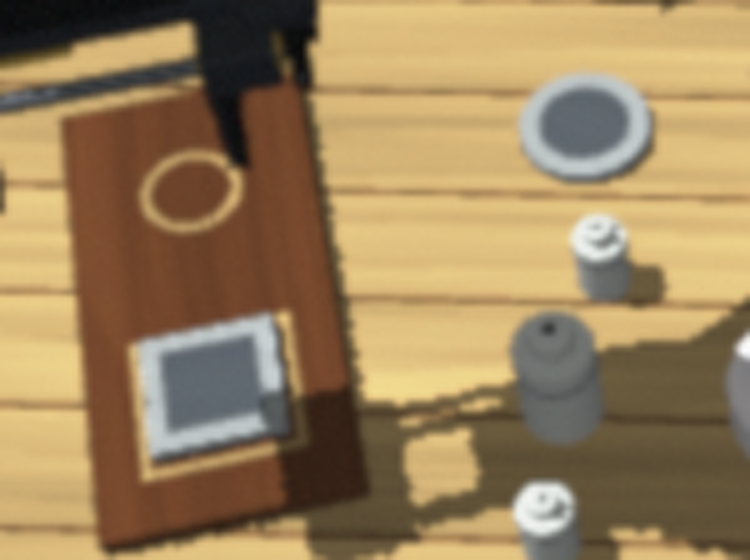

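```bash
cat > chk.py <<'E'
from h import *
np.set_printoptions(precision=1,suppress=True)
# coaster dark middle + inlay in scene
f=ctrl.grab_frame('scene')
im,back=win(f,(202,230),26);hsv=cv2.cvtColor(im,cv2.COLOR_BGR2HSV)
m=sel(((hsv[...,1]<75)).astype(np.uint8)*255);w=wpts(f,back(big(m)),.020).astype(np.float32)*1000
print('outer',cv2.minAreaRect(w))
m=sel(((hsv[...,1]<90)&(im[...,2]<125)).astype(np.uint8)*255);w=wpts(f,back(big(m)),.020).astype(np.float32)*1000
print('dark',cv2.minAreaRect(w))
E
python3 chk.py
```

```text
outer ((603.1452026367188, -275.7293395996094), (69.74359130859375, 65.9990463256836), 15.162060737609863)
dark ((607.6857299804688, -272.1789855957031), (59.63813018798828, 62.201560974121094), 14.859044075012207)
```

The square coaster is down inside the inlay, measuring (603.1,-275.7) against the inlay's (602.6,-275.7) in the same view. The jar is next, so I measure its lid.

carry_out(
  steps=[
    {"xyz": [-0.2, 0.05, 0], "spin": 0},
    {"xyz": [-0.45, 0.12, 0], "spin": 0},
    {"xyz": [-0.7, 0.18, 0], "spin": 0},
    {"xyz": [-0.77, 0.19, 0], "spin": 0},
    {"xyz": [-0.77, 0.19, 0], "spin": 0},
  ],
)

```text
time_s: 10.5
ee_pos: [0.5225, -0.1403, 0.1747]
eef_rot: [[0.28, -0.96, -0.001], [-0.96, -0.28, 0.0], [-0.001, 0.001, -1.0]]
force: [0.3, -1.0, 0.0]
gripper_width: 0.0868
```

```bash
cat > m2.py <<'E'
from h import *
np.set_printoptions(precision=1,suppress=True)
F={n:ctrl.grab_frame(n) for n in('scene','top')}
vis=[]
for n,(a,b),zt in [('jar',((324,162),(317,231)),.072),('cup',((378,173),(267,223)),.05),('tp',((271,218),(362,172)),.056),('sq',((202,230),(418,175)),.02)]:
  for k,(cn,c) in enumerate(zip(F,(a,b))):
    f=F[cn];im,back=win(f,c,24);hsv=cv2.cvtColor(im,cv2.COLOR_BGR2HSV)
    if n=='jar': m=(hsv[...,1]>200)
    else: m=(hsv[...,1]<70)&(im[...,2]>75)
    m=cv2.morphologyEx(m.astype(np.uint8)*255,cv2.MORPH_CLOSE,np.ones((9,9)))
    try: ct=big(sel(m))
    except Exception as e: print(n,cn,e);vis.append(cv2.resize(im,(200,200)));continue
    w=wpts(f,back(ct),zt).astype(np.float32)*1000
    print(n,cn,'ell',[np.round(v,1) for v in cv2.fitEllipse(w)],'rect',[np.round(v,1) for v in cv2.minAreaRect(w)],'bb',w.min(0),w.max(0))
    cv2.drawContours(im,[ct],-1,(0,255,0),1);vis.append(cv2.resize(im,(200,200)))
cv2.imwrite('pics/m2.png',np.vstack([np.hstack(vis[:4]),np.hstack(vis[4:8])]))
E
python3 m2.py;  python3 to.py .445 -.004 .18 -90
```

```text
jar scene ell [array([432.4,   2.1]), array([15.8, 45.8]), np.float64(165.9)] rect [array([431.7,   2.6]), array([43.3, 16.4]), np.float64(75.9)] bb [423.4 -19.9] [444.7  21.6]
jar top min() iterable argument is empty
cup scene ell [array([479.4, 125.7]), array([60.4, 91.1]), np.float64(78.7)] rect [array([480.3, 126.2]), array([59., 89.]), np.float64(82.0)] bb [435.9  94.4] [524.5 157.6]
cup top ell [array([465.8, 126. ]), array([56.7, 57.8]), np.float64(96.2)] rect [array([465.6, 126.3]), array([58., 57.]), np.float64(32.3)] bb [437.3  97.1] [494.8 154.8]
tp scene ell [array([ 615.6, -114.5]), array([39.2, 73.1]), np.float64(107.3)] rect [array([ 615.9, -115.1]), array([69.7, 39.1]), np.float64(11.8)] bb [ 582.4 -137.6] [649.7 -91.8]
tp top ell [array([ 605.5, -118.4]), array([29.7, 35.5]), np.float64(45.8)] rect [array([ 604.7, -117.2]), array([31.3, 36.7]), np.float64(51.9)] bb [ 584.6 -136.8] [ 620.8 -100.2]
sq scene ell [array([ 603.1, -275.7]), array([75.4, 78.2]), np.float64(115.9)] rect [array([ 603. , -275.7]), array([68.8, 65.6]), np.float64(15.9)] bb [ 562.7 -314.9] [ 643. -237.]
sq top min() iterable argument is empty
t 10.6 p [ 0.5241 -0.1422  0.1751] yaw -73.81 xyz [-0.7736  0.1871 -0.0253] spin 0.565 F [-0.3  0.6 -0.3] w 0.0873 j6 46.9 tilt [ 0.001  -0.0009]
```

View pics/m2.png

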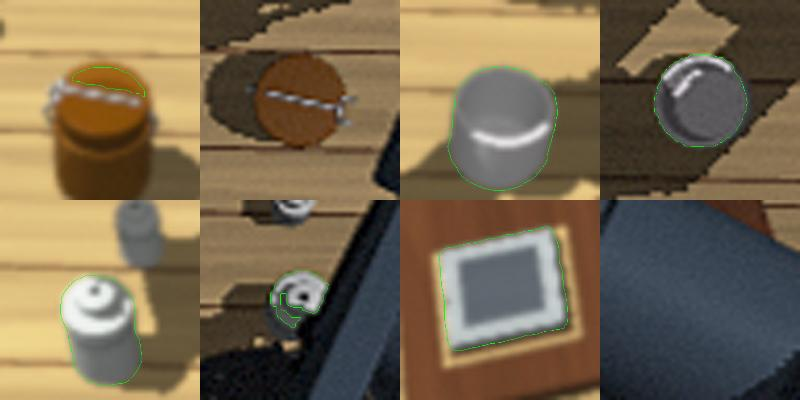

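```bash
python3 to.py .4455 -.006 .12 -73.8
```

```text
t 10.6 p [ 0.5241 -0.1422  0.1751] yaw -73.81 xyz [-0.7637  0.1877  0.2747] spin -0.0 F [-0.3  0.6 -0.3] w 0.0873 j6 46.9 tilt [ 0.001  -0.0009]
```

carry_out(
  steps=[
    {"xyz": [-0.25, 0.06, 0], "spin": 0},
    {"xyz": [-0.5, 0.12, 0], "spin": 0},
    {"xyz": [-0.7, 0.17, 0.05], "spin": 0},
    {"xyz": [-0.764, 0.188, 0.22], "spin": 0},
    {"xyz": [-0.764, 0.188, 0.275], "spin": 0},
  ],
)

```text
time_s: 11.22
ee_pos: [0.4439, -0.0049, 0.1191]
eef_rot: [[0.279, -0.96, -0.002], [-0.96, -0.279, 0.0], [-0.001, 0.002, -1.0]]
force: [0.8, -0.1, -0.1]
gripper_width: 0.0869
```

```bash
python3 avg.py .4455 -.006 .017 -73.8;python3 - <<'E'
from h import *
f=ctrl.grab_frame('scene');crop(f,250,90,400,202,5,'pics/s9.png')
E
```

```text
t 11.47 p [ 0.4453 -0.0057  0.1198] sd [0.79 0.45 0.83] yaw -73.85 xyz [ 0.0016 -0.0009  0.5139] spin -0.002 F [ 0.2 -0.1  0.3] w 0.0873 j6 58.7
```

View pics/s9.png

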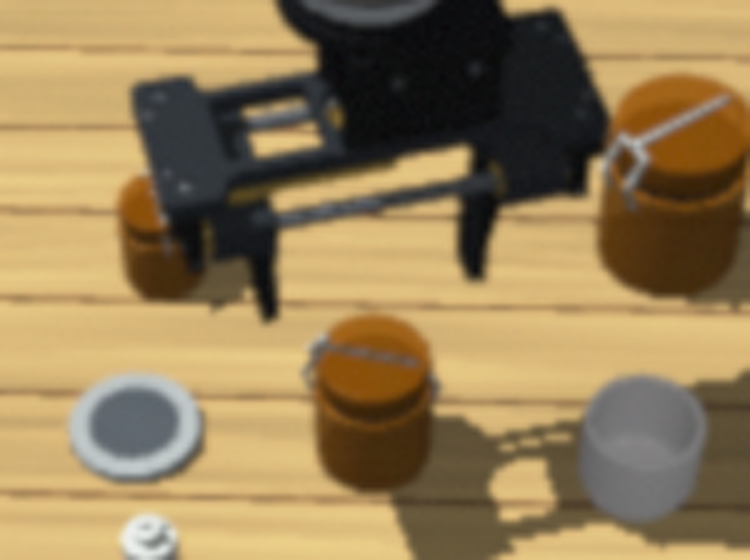

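Fingers straddle the middle-sized jar (tips at crop (268,318) and (472,277)), and the neighbours are clear. Going down.

carry_out(
  steps=[
    {"xyz": [0, 0, 0.15], "spin": 0},
    {"xyz": [0, 0, 0.32], "spin": 0},
    {"xyz": [0, 0, 0.46], "spin": 0},
    {"xyz": [0, 0, 0.51], "spin": 0},
    {"xyz": [0, 0, 0.51], "spin": 0},
  ],
)

```text
time_s: 12.2
ee_pos: [0.4445, -0.005, 0.0184]
eef_rot: [[0.279, -0.96, -0.0], [-0.96, -0.279, 0.0], [-0.0, 0.0, -1.0]]
force: [-0.6, 0.9, 0.4]
gripper_width: 0.087
```

carry_out(
  steps=[
    {"xyz": [0, 0, 0], "spin": 0},
    {"xyz": [0, 0, 0], "spin": 0},
    {"xyz": [0, 0, 0], "spin": 0},
    {"xyz": [0, 0, 0], "spin": 0},
    {"xyz": [0, 0, 0], "spin": 0},
  ],
  fingers=255,
  grip_force=20,
)

```text
time_s: 12.82
ee_pos: [0.4444, -0.0048, 0.0187]
eef_rot: [[0.279, -0.96, 0.001], [-0.96, -0.279, -0.0], [0.0, -0.001, -1.0]]
force: [0.3, 0.9, 5.6]
gripper_width: 0.0573
```

```bash
python3 avg.py .602 -.279 .12 -73.8
```

```text
t 13.07 p [ 0.4444 -0.0048  0.0187] sd [0.02 0.01 0.01] yaw -73.79 xyz [ 1.5366 -0.3742 -0.5055] spin 0.0 F [-0.1  0.7  5.9] w 0.0572 j6 58.7
```

carry_out(
  steps=[
    {"xyz": [0, 0, -0.05], "spin": 0},
    {"xyz": [0, 0, -0.2], "spin": 0},
    {"xyz": [0, 0, -0.4], "spin": 0},
    {"xyz": [0, 0, -0.5], "spin": 0},
    {"xyz": [0.1, -0.025, -0.5], "spin": 0},
  ],
)

```text
time_s: 13.75
ee_pos: [0.4544, -0.0223, 0.1197]
eef_rot: [[0.281, -0.96, 0.002], [-0.96, -0.281, -0.0], [0.001, -0.001, -1.0]]
force: [-0.3, -0.3, -2.1]
gripper_width: 0.0572
```

```bash
python3 avg.py .602 -.279 .12 -73.8;python3 - <<'E'
from h import *
f=ctrl.grab_frame('scene');crop(f,250,70,400,182,5,'pics/s10.png')
g=ctrl.grab_frame('top');crop(g,250,160,390,265,5,'pics/t10.png')
E
```

```text
t 14.0 p [ 0.4555 -0.0237  0.1183] sd [1.53 1.11 0.88] yaw -73.83 xyz [ 1.43   -0.348  -0.0068] spin -0.001 F [ 0.1 -0.5 -2.3] w 0.0573 j6 56.8
```

View pics/s10.png

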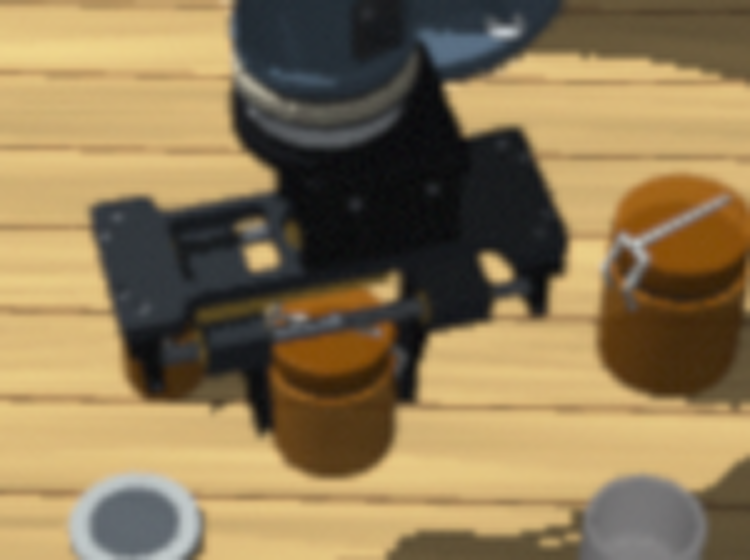

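carry_out(
  steps=[
    {"xyz": [0.15, -0.035, 0], "spin": 0},
    {"xyz": [0.35, -0.085, 0], "spin": 0},
    {"xyz": [0.55, -0.135, 0], "spin": 0},
    {"xyz": [0.7, -0.17, 0], "spin": 0},
    {"xyz": [0.8, -0.195, 0], "spin": 0},
  ],
)

```text
time_s: 14.78
ee_pos: [0.5371, -0.1665, 0.1176]
eef_rot: [[0.278, -0.96, -0.001], [-0.96, -0.278, 0.0], [-0.0, 0.001, -1.0]]
force: [0.8, 0.5, -1.8]
gripper_width: 0.0573
```

carry_out(
  steps=[
    {"xyz": [0.2, -0.05, 0], "spin": 0},
    {"xyz": [0.4, -0.1, 0], "spin": 0},
    {"xyz": [0.55, -0.135, 0], "spin": 0},
    {"xyz": [0.62, -0.15, 0], "spin": 0},
    {"xyz": [0.63, -0.153, 0], "spin": 0},
  ],
)

```text
time_s: 15.4
ee_pos: [0.6007, -0.2776, 0.1175]
eef_rot: [[0.279, -0.96, -0.002], [-0.96, -0.279, 0.001], [-0.002, 0.001, -1.0]]
force: [-0.2, 0.2, -2.3]
gripper_width: 0.0574
```

```bash
python3 avg.py .602 -.279 .055 -73.8
```

```text
t 15.65 p [ 0.6005 -0.2767  0.1178] sd [0.16 0.5  0.27] yaw -73.77 xyz [ 0.014  -0.0045  0.3141] spin 0.001 F [ 0.1  0.2 -2. ] w 0.0574 j6 39.4
```

carry_out(
  steps=[
    {"xyz": [0.01, -0.004, 0.1], "spin": 0},
    {"xyz": [0.013, -0.004, 0.2], "spin": 0},
    {"xyz": [0.013, -0.004, 0.29], "spin": 0},
    {"xyz": [0.013, -0.004, 0.32], "spin": 0},
    {"xyz": [0.013, -0.004, 0.32], "spin": 0},
  ],
)

```text
time_s: 16.32
ee_pos: [0.6024, -0.2799, 0.0533]
eef_rot: [[0.279, -0.96, -0.001], [-0.96, -0.279, 0.001], [-0.001, 0.001, -1.0]]
force: [0.9, 0.2, -1.1]
gripper_width: 0.0575
```

```bash
python3 avg.py .602 -.279 .039 -73.8;python3 - <<'E'
from h import *
f=ctrl.grab_frame('scene');crop(f,170,180,240,250,10,'pics/s11.png')
E
```

```text
t 16.57 p [ 0.6031 -0.2803  0.0546] sd [0.35 0.22 0.67] yaw -73.8 xyz [-0.008   0.0034  0.0781] spin 0.0 F [ 0.5 -0.  -1.7] w 0.0573 j6 39.3
```

View pics/s11.png

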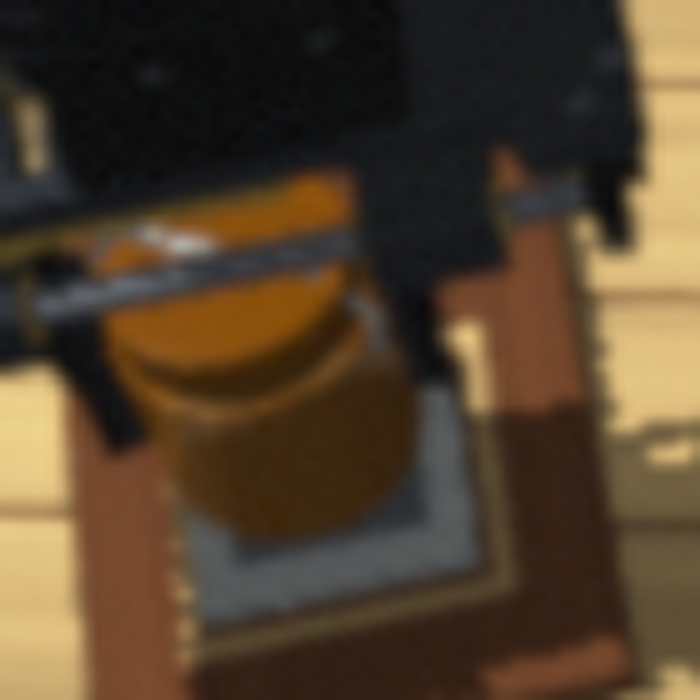

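Run:
```python
from h import *
f=ctrl.grab_frame('scene')
im,back=win(f,(205,222),24,10)
hsv=cv2.cvtColor(im,cv2.COLOR_BGR2HSV)
m=((hsv[...,1]>165)&(hsv[...,0]>8)&(hsv[...,0]<18)).astype(np.uint8)*255
t=np.linspace(0,2*np.pi,200)
o=ctrl.get_obs()['ee_pos']
for c in [o[:2]+[0,.0034], (.602,-.2757)]:
    q=np.array([proj(f,[c[0]+.029*np.cos(a),c[1]+.029*np.sin(a),.036]) for a in t]);print(c,'u',q[:,0].min(),q[:,0].max(),'vmax',q[:,1].max())
    y=((q-[205-24,222-24]+.5)*10-.5).astype(np.int32);cv2.polylines(im,[y.reshape(-1,1,2)],True,(0,255,0) if c[0]!=.602 else (255,255,0),1)
cv2.imwrite('pics/s12.png',im)
```

```text
[ 0.6030283  -0.27686103] u 187.12156001364355 213.17696618824047 vmax 233.91836143051373
(0.602, -0.2757) u 187.7259695721552 213.76445099791013 vmax 233.52920599507004
```

View pics/s12.png

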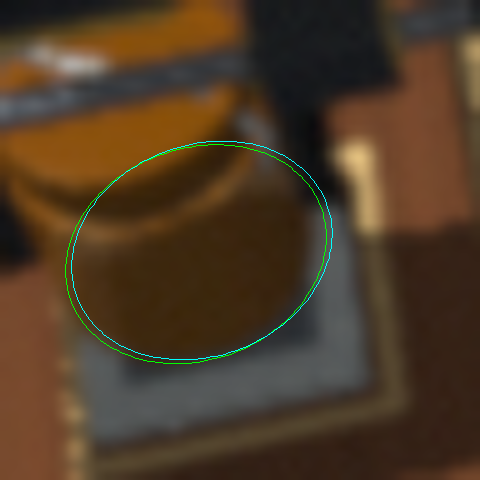

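The overlay shows the jar's foot about 2 mm off toward -y of the coaster's middle. I aim at TCP (0.603,-0.2783), the same jaw line that centred the coaster.

```bash
python3 avg.py .603 -.2783 .039 -73.8
```

```text
t 16.98 p [ 0.6029 -0.2802  0.0547] sd [0.09 0.06 0.18] yaw -73.8 xyz [-0.0088 -0.0032  0.0784] spin 0.0 F [-0.1  0.3 -1.8] w 0.0576 j6 39.3
```

carry_out(
  steps=[
    {"xyz": [-0.009, -0.003, 0.02], "spin": 0},
    {"xyz": [-0.009, -0.003, 0.04], "spin": 0},
    {"xyz": [-0.009, -0.003, 0.06], "spin": 0},
    {"xyz": [-0.009, -0.003, 0.07], "spin": 0},
    {"xyz": [-0.009, -0.003, 0.07], "spin": 0},
  ],
)

```text
time_s: 17.65
ee_pos: [0.6027, -0.2781, 0.04]
eef_rot: [[0.279, -0.96, -0.0], [-0.96, -0.279, 0.0], [-0.0, 0.0, -1.0]]
force: [0.7, -0.2, -2.5]
gripper_width: 0.0576
```

```bash
python3 avg.py .603 -.2783 .0387 -73.8
```

```text
t 17.9 p [ 0.6029 -0.2783  0.0404] sd [0.1  0.06 0.18] yaw -73.8 xyz [ 0.0004 -0.0005  0.0084] spin 0.0 F [ 0.1  0.2 -2. ] w 0.0574 j6 39.4
```

Lower in small amounts until the force shows contact, then release.

carry_out(
  steps=[
    {"xyz": [0, 0, 0.004], "spin": 0},
    {"xyz": [0, 0, 0.008], "spin": 0},
    {"xyz": [0, 0, 0.008], "spin": 0},
  ],
)

```text
time_s: 18.32
ee_pos: [0.6028, -0.2782, 0.0388]
eef_rot: [[0.279, -0.96, -0.0], [-0.96, -0.279, -0.0], [0.0, 0.0, -1.0]]
force: [-0.8, 0.3, -1.0]
gripper_width: 0.0572
```

```bash
python3 avg.py .603 -.2783 .0387 -73.8
```

```text
t 18.57 p [ 0.6028 -0.2782  0.0389] sd [0.02 0.01 0.02] yaw -73.8 xyz [ 0.0006 -0.0007  0.0008] spin 0.0 F [-0.4  0.2 -0.8] w 0.0574 j6 39.4
```

carry_out(
  steps=[
    {"xyz": [0, 0, 0.002], "spin": 0},
    {"xyz": [0, 0, 0.002], "spin": 0},
  ],
)

```text
time_s: 18.88
ee_pos: [0.6028, -0.2782, 0.0388]
eef_rot: [[0.279, -0.96, 0.0], [-0.96, -0.279, -0.0], [0.0, 0.0, -1.0]]
force: [-1.6, -0.2, 3.7]
gripper_width: 0.0573
```

carry_out(
  steps=[
    {"xyz": [0, 0, 0], "spin": 0},
    {"xyz": [0, 0, 0], "spin": 0},
    {"xyz": [0, 0, 0], "spin": 0},
    {"xyz": [0, 0, 0], "spin": 0},
  ],
  fingers=0,
)

```text
time_s: 19.38
ee_pos: [0.6029, -0.2782, 0.0382]
eef_rot: [[0.279, -0.96, 0.0], [-0.96, -0.279, -0.0], [0.0, -0.0, -1.0]]
force: [-0.4, -0.9, -0.0]
gripper_width: 0.0848
```

carry_out(
  steps=[
    {"xyz": [0, 0, -0.1], "spin": 0},
    {"xyz": [0, 0, -0.3], "spin": 0},
    {"xyz": [0, 0, -0.5], "spin": 0},
    {"xyz": [0, 0, -0.7], "spin": 0},
    {"xyz": [-0.1, 0, -0.7], "spin": 0},
  ],
)

```text
time_s: 20.0
ee_pos: [0.6004, -0.2617, 0.1842]
eef_rot: [[0.278, -0.961, 0.01], [-0.961, -0.278, -0.007], [0.01, -0.008, -1.0]]
force: [-0.4, 0.1, 0.4]
gripper_width: 0.0871
```

```bash
python3 to.py .603 -.119 .18 -90
```

```text
t 20.0 p [ 0.6004 -0.2617  0.1842] yaw -73.89 xyz [-0.6819 -0.2106  0.0163] spin 0.562 F [-0.4  0.1  0.4] w 0.0871 j6 40.6 tilt [ 0.0103 -0.0069]
```

carry_out(
  steps=[
    {"xyz": [-0.2, -0.06, 0], "spin": 0.15},
    {"xyz": [-0.4, -0.12, 0], "spin": 0.3},
    {"xyz": [-0.6, -0.18, 0], "spin": 0.45},
    {"xyz": [-0.68, -0.21, 0], "spin": 0.56},
    {"xyz": [-0.68, -0.21, 0], "spin": 0.56},
  ],
  fingers=90,
)

```text
time_s: 20.62
ee_pos: [0.5987, -0.1145, 0.1782]
eef_rot: [[0.006, -1.0, -0.002], [-1.0, -0.006, 0.001], [-0.001, 0.002, -1.0]]
force: [0.3, -1.2, -0.5]
gripper_width: 0.0571
```

```bash
python3 avg.py .602 -.1185 .018 -90;python3 - <<'E'
from h import *
f=ctrl.grab_frame('scene');crop(f,160,120,320,240,5,'pics/s13.png')
g=ctrl.grab_frame('top');crop(g,330,110,470,215,5,'pics/t13.png')
for p in [(362.2,171.2,.068),(362,172.3,.056)]: print(onp(g,*p))
E
```

```text
t 20.88 p [ 0.5992 -0.1166  0.1783] sd [0.3  1.13 0.04] yaw -89.78 xyz [ 0.0096 -0.0142  0.8014] spin 0.008 F [ 0.4 -0.4  0. ] w 0.0562 j6 68.3
[ 0.60107952 -0.11907371]
[ 0.6001943  -0.11997172]
```

View pics/s13.png

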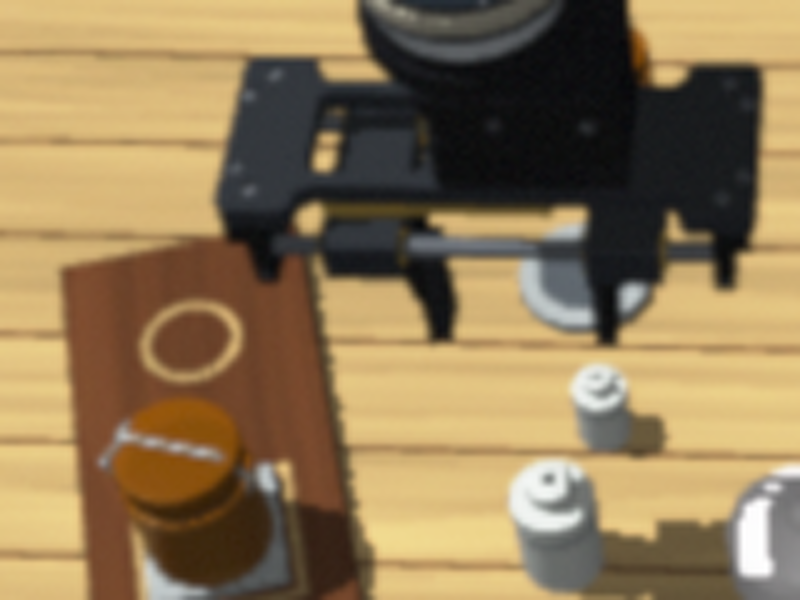

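View pics/t13.png

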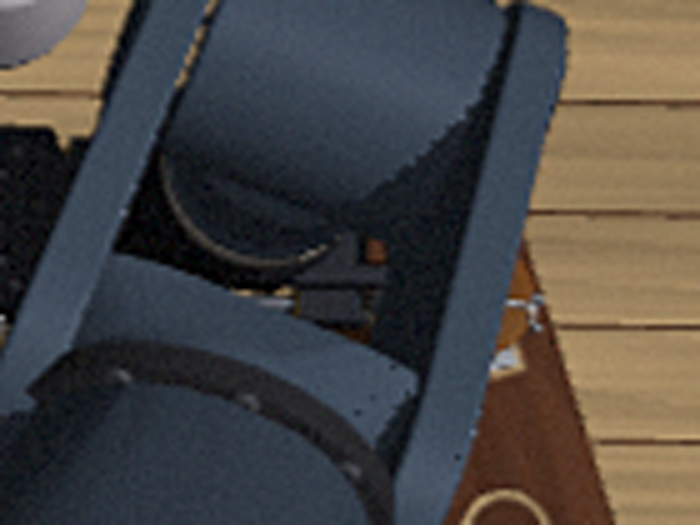

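The jar stands on the coaster (scene crop ~(180,490)). The largest holder is at crop (550,520), ahead of the fingers. Descending to it.

carry_out(
  steps=[
    {"xyz": [0.012, -0.012, 0.2], "spin": 0.008},
    {"xyz": [0.012, -0.012, 0.4], "spin": 0.008},
    {"xyz": [0.012, -0.012, 0.5], "spin": 0.008},
    {"xyz": [0.012, -0.012, 0.5], "spin": 0.008},
  ],
)

```text
time_s: 21.52
ee_pos: [0.6007, -0.119, 0.0765]
eef_rot: [[-0.002, -1.0, -0.004], [-1.0, 0.002, 0.002], [-0.002, 0.004, -1.0]]
force: [-0.6, 1.0, -0.0]
gripper_width: 0.0562
```

```bash
python3 avg.py .6015 -.119 .018 -90;python3 - <<'E'
from h import *
f=ctrl.grab_frame('scene');crop(f,210,140,330,240,6,'pics/s14.png')
E
```

```text
t 21.77 p [ 0.6023 -0.1195  0.0787] sd [0.87 0.21 1.16] yaw -90.09 xyz [-0.0023  0.0043  0.3034] spin -0.003 F [-0.3  0.   0.1] w 0.0561 j6 68.5
```

View pics/s14.png

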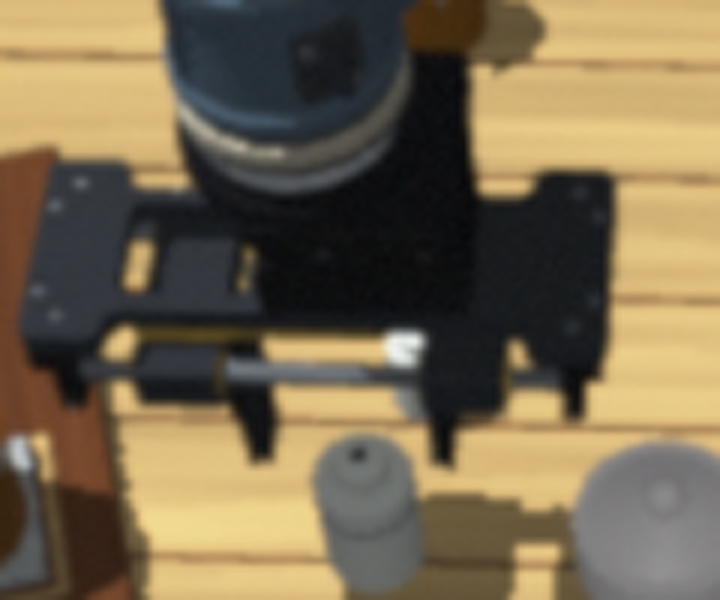

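carry_out(
  steps=[
    {"xyz": [-0.003, 0.004, 0.1], "spin": 0},
    {"xyz": [-0.003, 0.004, 0.2], "spin": 0},
    {"xyz": [-0.003, 0.004, 0.28], "spin": 0},
    {"xyz": [-0.003, 0.004, 0.3], "spin": 0},
    {"xyz": [-0.003, 0.004, 0.3], "spin": 0},
  ],
)

```text
time_s: 22.5
ee_pos: [0.6014, -0.1185, 0.0184]
eef_rot: [[-0.001, -1.0, 0.0], [-1.0, 0.001, -0.0], [0.0, -0.0, -1.0]]
force: [-0.1, -0.4, 0.3]
gripper_width: 0.0564
```

carry_out(
  steps=[
    {"xyz": [0, 0, 0], "spin": 0},
    {"xyz": [0, 0, 0], "spin": 0},
    {"xyz": [0, 0, 0], "spin": 0},
    {"xyz": [0, 0, 0], "spin": 0},
  ],
  fingers=255,
  grip_force=12,
)

```text
time_s: 23.0
ee_pos: [0.6016, -0.1186, 0.0189]
eef_rot: [[-0.001, -1.0, 0.001], [-1.0, 0.001, -0.0], [0.0, -0.001, -1.0]]
force: [-0.4, 0.2, 2.8]
gripper_width: 0.0377
```

```bash
python3 avg.py .489 -.3125 .15 -90
```

```text
t 23.25 p [ 0.6016 -0.1186  0.0189] sd [0.02 0.01 0.01] yaw -90.07 xyz [ 0.9703  0.5612 -0.6558] spin -0.002 F [-0.5  0.   3.9] w 0.0376 j6 68.5
```

carry_out(
  steps=[
    {"xyz": [0, 0, -0.05], "spin": 0},
    {"xyz": [0, 0, -0.2], "spin": 0},
    {"xyz": [0, 0, -0.4], "spin": 0},
    {"xyz": [0, 0, -0.55], "spin": 0},
    {"xyz": [0.1, 0.06, -0.55], "spin": 0},
  ],
)

```text
time_s: 23.92
ee_pos: [0.5914, -0.1382, 0.1314]
eef_rot: [[0.001, -1.0, 0.006], [-1.0, -0.001, -0.002], [0.002, -0.006, -1.0]]
force: [0.2, 0.5, -0.7]
gripper_width: 0.0378
```

carry_out(
  steps=[
    {"xyz": [0.15, 0.09, 0], "spin": 0},
    {"xyz": [0.35, 0.2, 0], "spin": 0},
    {"xyz": [0.55, 0.32, 0], "spin": 0},
    {"xyz": [0.75, 0.43, 0], "spin": 0},
    {"xyz": [0.86, 0.495, 0], "spin": 0},
  ],
)

```text
time_s: 24.55
ee_pos: [0.4886, -0.3121, 0.1283]
eef_rot: [[-0.003, -1.0, -0.0], [-1.0, 0.003, 0.0], [-0.0, 0.0, -1.0]]
force: [0.2, 0.1, 0.1]
gripper_width: 0.0379
```

```bash
python3 avg.py .489 -.3125 .055 -90
```

```text
t 24.8 p [ 0.4889 -0.3117  0.1283] sd [0.75 1.67 0.05] yaw -90.19 xyz [ 0.004  -0.0005  0.3664] spin -0.007 F [ 0.   0.1 -0.7] w 0.0379 j6 46.7
```

carry_out(
  steps=[
    {"xyz": [0.004, 0, 0.12], "spin": -0.005},
    {"xyz": [0.004, 0, 0.25], "spin": -0.005},
    {"xyz": [0.004, 0, 0.36], "spin": -0.005},
    {"xyz": [0.004, 0, 0.4], "spin": -0.005},
    {"xyz": [0.004, 0, 0.4], "spin": -0.005},
  ],
)

```text
time_s: 25.48
ee_pos: [0.4903, -0.3103, 0.0481]
eef_rot: [[0.002, -1.0, -0.001], [-1.0, -0.002, 0.001], [-0.001, 0.001, -1.0]]
force: [0.9, -0.1, 0.0]
gripper_width: 0.0378
```

```bash
python3 avg.py .489 -.3125 .031 -90;cat > ov.py <<'E'
from h import *
import sys
# overlay circles (scene): cx cy z r ...; out name, window centre, radius
def ov(cam,c,r,s,circs,name):
    f=ctrl.grab_frame(cam);im,_=win(f,c,r,s);t=np.linspace(0,2*np.pi,200)
    for (x,y,z,R,col) in circs:
        q=np.array([proj(f,[x+R*np.cos(a),y+R*np.sin(a),z]) for a in t])
        q=((q-[int(c[0]-r),int(c[1]-r)]+.5)*s-.5).astype(np.int32);cv2.polylines(im,[q.reshape(-1,1,2)],True,col,1)
    cv2.imwrite(name,im)
E
python3 - <<'E'
from ov import *
o=ctrl.get_obs()['ee_pos'];b=np.array([0,.0034])
c=o[:2]+b;zb=o[2]-.0189
ov('scene',(199,185),28,12,[(c[0],c[1],zb,.019,(0,255,0)),(.4877,-.309,.012,.024,(255,255,0)),(.4877,-.309,.012,.019,(255,0,255))],'pics/s15.png')
E
```

```text
t 25.73 p [ 0.4906 -0.3111  0.049 ] sd [0.16 0.43 0.44] yaw -89.89 xyz [0.0068 0.008  0.0898] spin 0.004 F [ 0.3  0.1 -0.5] w 0.0379 j6 46.5
```

View pics/s15.png

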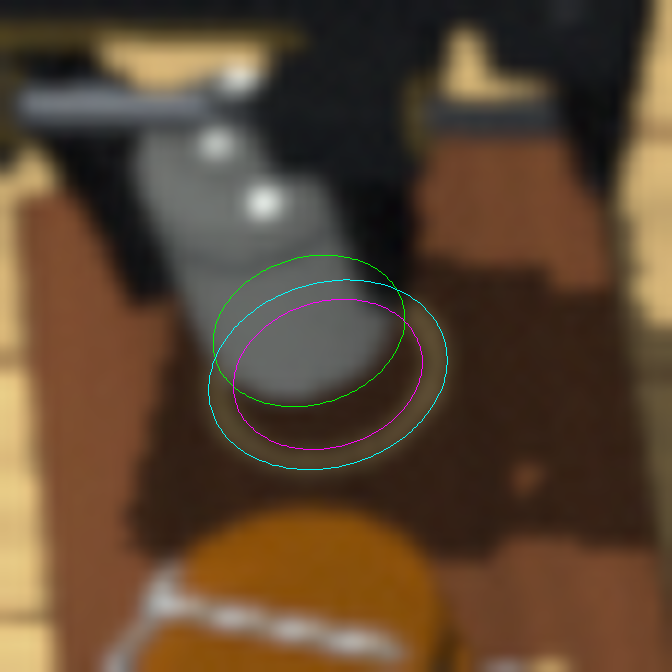

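carry_out(
  steps=[
    {"xyz": [0, 0.005, 0.03], "spin": 0},
    {"xyz": [0, 0.005, 0.06], "spin": 0},
    {"xyz": [0, 0.005, 0.075], "spin": 0},
    {"xyz": [0, 0.005, 0.08], "spin": 0},
    {"xyz": [0, 0.005, 0.08], "spin": 0},
  ],
)

```text
time_s: 26.45
ee_pos: [0.489, -0.3111, 0.0322]
eef_rot: [[0.001, -1.0, -0.0], [-1.0, -0.001, 0.0], [-0.0, 0.0, -1.0]]
force: [0.6, 0.3, 0.1]
gripper_width: 0.0379
```

```bash
python3 avg.py .4896 -.311 .031 -90
python3 - <<'E'
from ov import *
ov('scene',(199,185),28,12,[(.4877,-.309,.012,.024,(255,255,0)),(.4877,-.309,.014,.019,(255,0,255))],'pics/s16.png')
E
```

```text
t 26.7 p [ 0.4891 -0.3112  0.0324] sd [0.04 0.05 0.11] yaw -89.93 xyz [-0.001  -0.0026  0.007 ] spin 0.003 F [ 0.3 -0.  -0.5] w 0.0376 j6 46.4
```

View pics/s16.png

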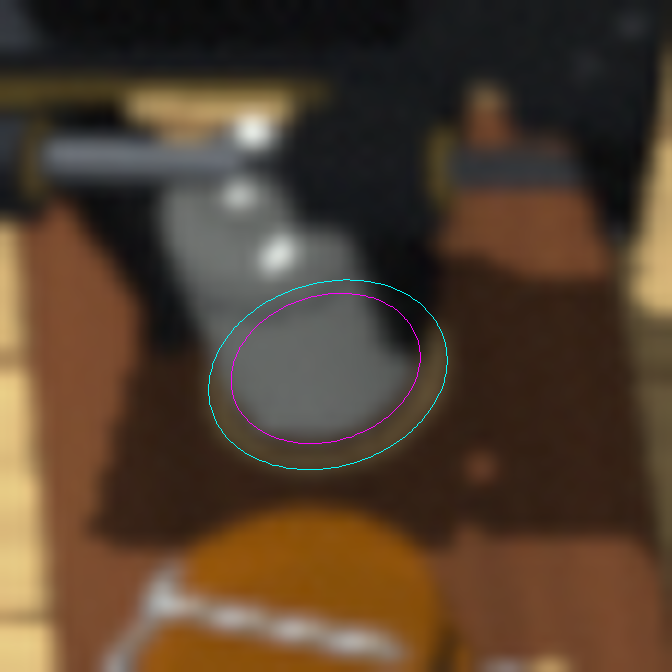

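The holder's foot fills the inner (magenta) circle, so it is centred in the ring. Setting it down and releasing.

carry_out(
  steps=[
    {"xyz": [0, -0.003, 0.004], "spin": 0},
    {"xyz": [0, -0.003, 0.008], "spin": 0},
    {"xyz": [0, -0.003, 0.009], "spin": 0},
  ],
)

```text
time_s: 27.18
ee_pos: [0.4897, -0.3112, 0.0309]
eef_rot: [[0.001, -1.0, 0.0], [-1.0, -0.001, -0.0], [0.0, -0.0, -1.0]]
force: [-0.2, -0.5, 4.1]
gripper_width: 0.0375
```

carry_out(
  steps=[
    {"xyz": [0, 0, 0], "spin": 0},
    {"xyz": [0, 0, 0], "spin": 0},
    {"xyz": [0, 0, 0], "spin": 0},
    {"xyz": [0, 0, 0], "spin": 0},
  ],
  fingers=90,
)

```text
time_s: 27.68
ee_pos: [0.4896, -0.3111, 0.0305]
eef_rot: [[0.001, -1.0, -0.0], [-1.0, -0.001, 0.0], [-0.0, 0.0, -1.0]]
force: [-0.0, 0.2, -0.5]
gripper_width: 0.0556
```

carry_out(
  steps=[
    {"xyz": [0, 0, -0.1], "spin": 0},
    {"xyz": [0, 0, -0.3], "spin": 0},
    {"xyz": [0, 0, -0.5], "spin": 0},
    {"xyz": [0, 0, -0.65], "spin": 0},
    {"xyz": [0, 0, -0.65], "spin": 0},
  ],
  fingers=0,
)

```text
time_s: 28.3
ee_pos: [0.491, -0.3123, 0.1631]
eef_rot: [[0.001, -1.0, 0.004], [-1.0, -0.001, -0.004], [0.004, -0.004, -1.0]]
force: [-0.4, -0.1, -1.3]
gripper_width: 0.0861
```

```bash
python3 to.py .439 -.1235 .12 -45
```

```text
t 28.3 p [ 0.491  -0.3123  0.1631] yaw -89.92 xyz [-0.9455  0.2595  0.2102] spin -1.568 F [-0.4 -0.1 -1.3] w 0.0861 j6 46.5 tilt [ 0.0044 -0.0042]
```

carry_out(
  steps=[
    {"xyz": [-0.25, 0.07, 0], "spin": 0},
    {"xyz": [-0.5, 0.14, 0], "spin": 0},
    {"xyz": [-0.75, 0.2, 0.1], "spin": 0},
    {"xyz": [-0.94, 0.255, 0.35], "spin": 0},
    {"xyz": [-0.94, 0.255, 0.5], "spin": 0},
  ],
)

```text
time_s: 28.92
ee_pos: [0.4344, -0.119, 0.0583]
eef_rot: [[0.004, -1.0, -0.007], [-1.0, -0.005, 0.004], [-0.004, 0.007, -1.0]]
force: [0.8, -0.7, -1.6]
gripper_width: 0.087
```

```bash
python3 avg.py .4395 -.1235 .0035 -90
python3 - <<'E'
from h import *
f=ctrl.grab_frame('scene');crop(f,150,100,340,242,4,'pics/s17.png')
E
```

```text
t 29.18 p [ 0.4363 -0.1215  0.0584] sd [1.75 1.7  1.63] yaw -89.87 xyz [ 0.0111 -0.0175  0.2746] spin 0.005 F [ 0.5 -0.1 -0.8] w 0.087 j6 60.1
```

View pics/s17.png

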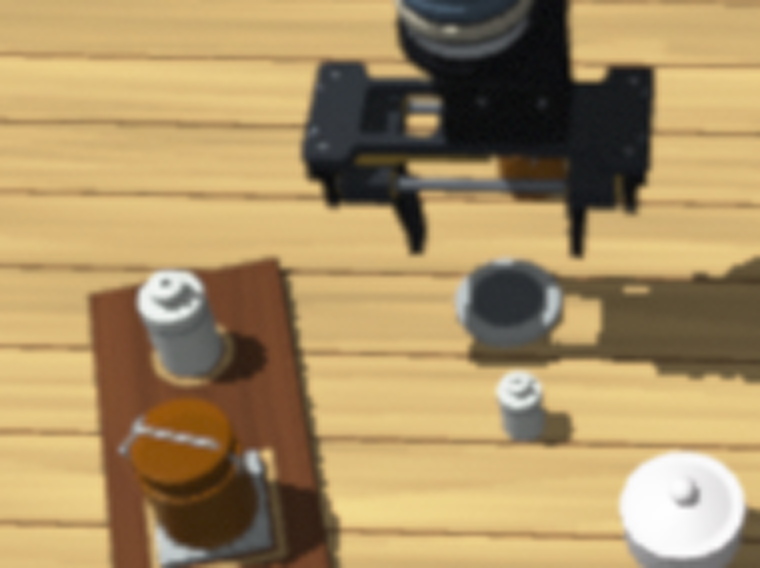

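```bash
python3 avg.py .4395 -.1235 .0035 -90
```

```text
t 29.52 p [ 0.4391 -0.124   0.0614] sd [0.22 0.2  0.1 ] yaw -89.96 xyz [-0.0027 -0.0015  0.2896] spin 0.001 F [0.6 0.2 0. ] w 0.0867 j6 60.1
```

carry_out(
  steps=[
    {"xyz": [-0.003, -0.002, 0.1], "spin": 0},
    {"xyz": [-0.003, -0.002, 0.2], "spin": 0},
    {"xyz": [-0.003, -0.002, 0.26], "spin": 0},
    {"xyz": [-0.003, -0.002, 0.288], "spin": 0},
    {"xyz": [-0.003, -0.002, 0.288], "spin": 0},
  ],
)

```text
time_s: 30.2
ee_pos: [0.4387, -0.1226, 0.0028]
eef_rot: [[0.001, -1.0, -0.0], [-1.0, -0.001, 0.0], [-0.0, 0.0, -1.0]]
force: [-0.3, -1.2, -1.0]
gripper_width: 0.087
```

carry_out(
  steps=[
    {"xyz": [0, 0, 0], "spin": 0},
    {"xyz": [0, 0, 0], "spin": 0},
    {"xyz": [0, 0, 0], "spin": 0},
    {"xyz": [0, 0, 0], "spin": 0},
    {"xyz": [0, 0, 0], "spin": 0},
  ],
  fingers=255,
  grip_force=25,
)

```text
time_s: 30.82
ee_pos: [0.439, -0.1227, 0.0033]
eef_rot: [[0.001, -1.0, 0.001], [-1.0, -0.001, -0.0], [0.0, -0.001, -1.0]]
force: [-1.1, -0.2, 4.6]
gripper_width: 0.0647
```

```bash
python3 avg.py .505 .31 .12 -90
```

```text
t 31.07 p [ 0.439  -0.1227  0.0033] sd [0.01 0.01 0.01] yaw -89.92 xyz [-2.1629 -0.3334 -0.5843] spin 0.003 F [-0.2  0.1  4.9] w 0.0648 j6 60.2
```

carry_out(
  steps=[
    {"xyz": [0, 0, -0.05], "spin": 0},
    {"xyz": [0, 0, -0.2], "spin": 0},
    {"xyz": [0, 0, -0.4], "spin": 0},
    {"xyz": [-0.05, 0, -0.58], "spin": 0},
    {"xyz": [-0.2, -0.03, -0.58], "spin": 0},
  ],
)

```text
time_s: 31.75
ee_pos: [0.4465, -0.0838, 0.1217]
eef_rot: [[-0.001, -1.0, 0.006], [-1.0, 0.001, -0.003], [0.003, -0.006, -1.0]]
force: [0.9, 0.2, -1.9]
gripper_width: 0.0649
```

carry_out(
  steps=[
    {"xyz": [-0.2, -0.03, 0], "spin": 0},
    {"xyz": [-0.45, -0.07, 0], "spin": 0},
    {"xyz": [-0.7, -0.11, 0], "spin": 0},
    {"xyz": [-0.9, -0.14, 0], "spin": 0},
    {"xyz": [-1, -0.155, 0], "spin": 0},
  ],
)

```text
time_s: 32.38
ee_pos: [0.4747, 0.1196, 0.119]
eef_rot: [[0.004, -1.0, -0.001], [-1.0, -0.004, 0.0], [-0.0, 0.001, -1.0]]
force: [-0.3, 0.5, -2.0]
gripper_width: 0.0648
```

carry_out(
  steps=[
    {"xyz": [-0.2, -0.03, 0], "spin": 0},
    {"xyz": [-0.45, -0.07, 0], "spin": 0},
    {"xyz": [-0.7, -0.11, 0], "spin": 0},
    {"xyz": [-0.88, -0.13, 0], "spin": 0},
    {"xyz": [-0.95, -0.145, 0], "spin": 0},
  ],
)

```text
time_s: 33.0
ee_pos: [0.5035, 0.3092, 0.1188]
eef_rot: [[0.004, -1.0, -0.001], [-1.0, -0.004, -0.0], [0.0, 0.001, -1.0]]
force: [0.5, -1.0, -1.6]
gripper_width: 0.0649
```

```bash
python3 avg.py .5055 .31 .12 -90; python3 avg.py .5055 .31 .04 -90
```

```text
t 33.25 p [0.5037 0.3078 0.1187] sd [0.24 1.45 0.07] yaw -89.86 xyz [-0.011  -0.0091 -0.0063] spin 0.005 F [ 0.2 -0.  -1.5] w 0.0648 j6 110.4
t 33.55 p [0.5041 0.3063 0.1189] sd [0.2  0.29 0.09] yaw -90.01 xyz [-0.0188 -0.0074  0.3947] spin -0.0 F [-0.  0. -2.] w 0.065 j6 110.5
```

carry_out(
  steps=[
    {"xyz": [-0.018, -0.007, 0.12], "spin": 0},
    {"xyz": [-0.018, -0.007, 0.25], "spin": 0},
    {"xyz": [-0.018, -0.007, 0.37], "spin": 0},
    {"xyz": [-0.018, -0.007, 0.42], "spin": 0},
    {"xyz": [-0.018, -0.007, 0.42], "spin": 0},
  ],
)

```text
time_s: 34.22
ee_pos: [0.5053, 0.3109, 0.0345]
eef_rot: [[0.001, -1.0, -0.001], [-1.0, -0.001, -0.0], [0.0, 0.001, -1.0]]
force: [0.8, -0.2, -1.5]
gripper_width: 0.0649
```

```bash
python3 avg.py .5055 .31 .0155 -90
python3 - <<'E'
from ov import *
o=ctrl.get_obs()['ee_pos'];zb=o[2]-.0033
ov('scene',(457,195),35,12,[(o[0],o[1]+.003,zb,.033,(0,255,0)),(.504,.3133,.012,.038,(255,255,0)),(.504,.3133,.012,.033,(255,0,255))],'pics/s18.png')
E
```

```text
t 34.48 p [0.5061 0.3112 0.0356] sd [0.39 0.19 0.55] yaw -89.93 xyz [0.0062 0.0031 0.1003] spin 0.003 F [ 0.2  0.  -1.4] w 0.065 j6 110.8
```

View pics/s18.png

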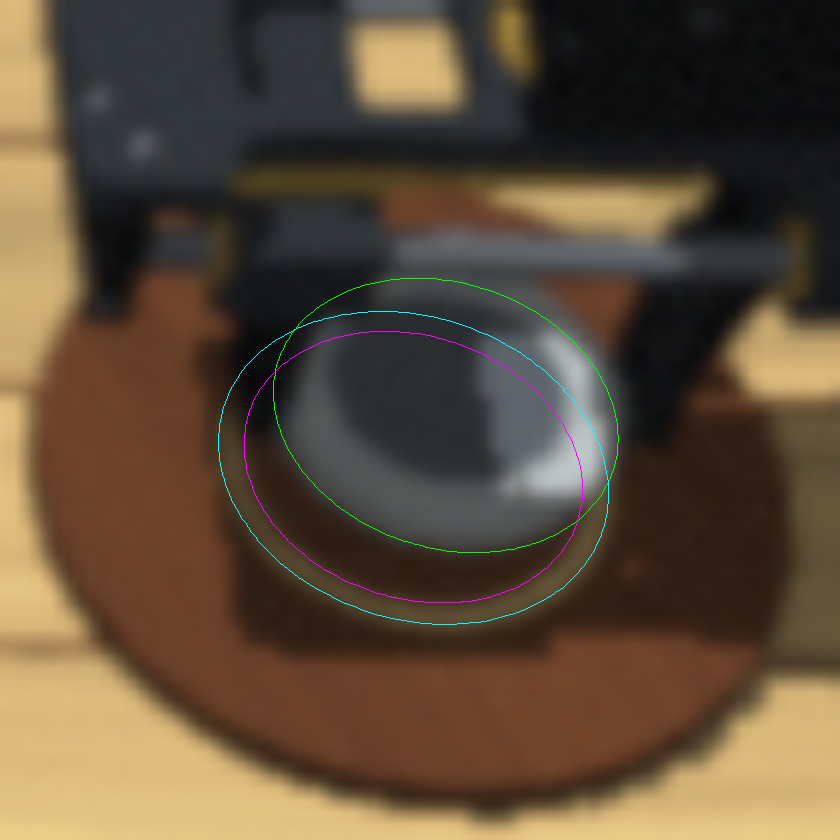

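carry_out(
  steps=[
    {"xyz": [0.004, 0.006, 0.03], "spin": 0},
    {"xyz": [0.004, 0.006, 0.06], "spin": 0},
    {"xyz": [0.004, 0.006, 0.08], "spin": 0},
    {"xyz": [0.004, 0.006, 0.09], "spin": 0},
    {"xyz": [0.004, 0.006, 0.09], "spin": 0},
  ],
)

```text
time_s: 35.2
ee_pos: [0.5043, 0.3103, 0.0167]
eef_rot: [[0.001, -1.0, -0.0], [-1.0, -0.001, -0.0], [0.0, 0.0, -1.0]]
force: [-0.8, -0.4, -0.6]
gripper_width: 0.065
```

```bash
python3 avg.py .505 .3105 .0155 -90
python3 - <<'E'
from ov import *
o=ctrl.get_obs()['ee_pos'];zb=o[2]-.0033
ov('scene',(457,200),26,14,[(.504,.3133,.012,.038,(255,255,0)),(.504,.3133,zb,.033,(255,0,255))],'pics/s19.png')
E
```

```text
t 35.45 p [0.5045 0.3103 0.017 ] sd [0.09 0.04 0.16] yaw -89.93 xyz [-0.0009 -0.0026  0.0073] spin 0.003 F [-0.4  0.1 -1.3] w 0.0651 j6 110.7
```

View pics/s19.png

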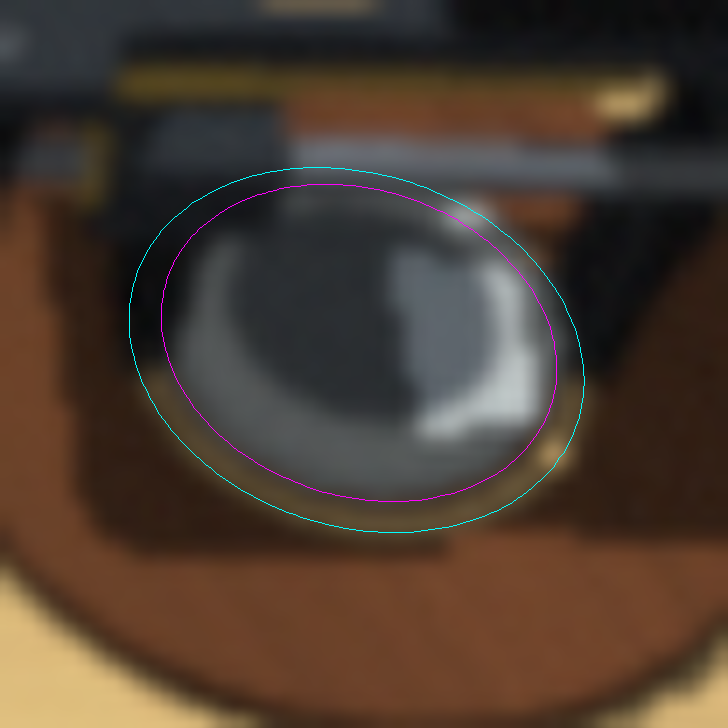

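The coaster follows the magenta target circle to within a millimetre or so. I nudge it 0.8 mm in +x, set it down and release.

carry_out(
  steps=[
    {"xyz": [0, -0.004, 0.003], "spin": 0},
    {"xyz": [0, -0.004, 0.008], "spin": 0},
    {"xyz": [0, -0.004, 0.009], "spin": 0},
  ],
)

```text
time_s: 35.92
ee_pos: [0.5054, 0.3103, 0.0153]
eef_rot: [[0.001, -1.0, 0.0], [-1.0, -0.001, 0.0], [-0.0, -0.0, -1.0]]
force: [0.6, 0.2, 1.0]
gripper_width: 0.0647
```

carry_out(
  steps=[
    {"xyz": [0, 0, 0], "spin": 0},
    {"xyz": [0, 0, 0], "spin": 0},
    {"xyz": [0, 0, 0], "spin": 0},
    {"xyz": [0, 0, 0], "spin": 0},
  ],
  fingers=0,
)

```text
time_s: 36.42
ee_pos: [0.5052, 0.3103, 0.0151]
eef_rot: [[0.001, -1.0, 0.0], [-1.0, -0.001, 0.0], [-0.0, -0.0, -1.0]]
force: [0.2, 1.1, -0.1]
gripper_width: 0.0861
```

carry_out(
  steps=[
    {"xyz": [0, 0, -0.1], "spin": 0},
    {"xyz": [0, 0, -0.3], "spin": 0},
    {"xyz": [0, 0, -0.5], "spin": 0},
    {"xyz": [0, 0, -0.65], "spin": 0},
    {"xyz": [0.1, 0, -0.65], "spin": 0},
  ],
)

```text
time_s: 37.05
ee_pos: [0.5071, 0.2913, 0.1477]
eef_rot: [[0.003, -1.0, 0.007], [-1.0, -0.003, 0.002], [-0.002, -0.007, -1.0]]
force: [0.5, -0.4, 0.4]
gripper_width: 0.0869
```

```bash
python3 avg.py .4655 .1245 .15 -90
python3 - <<'E'
from ov import *
ov('scene',(457,200),26,14,[(.504,.3133,.012,.038,(255,255,0)),(.504,.3133,.02,.033,(255,0,255))],'pics/s20.png')
E
```

```text
t 37.3 p [0.5048 0.2891 0.1449] sd [1.08 1.21 1.45] yaw -89.96 xyz [ 0.8227  0.1973 -0.0249] spin 0.001 F [ 0.2 -0.2 -0.1] w 0.0872 j6 108.8
```

View pics/s20.png

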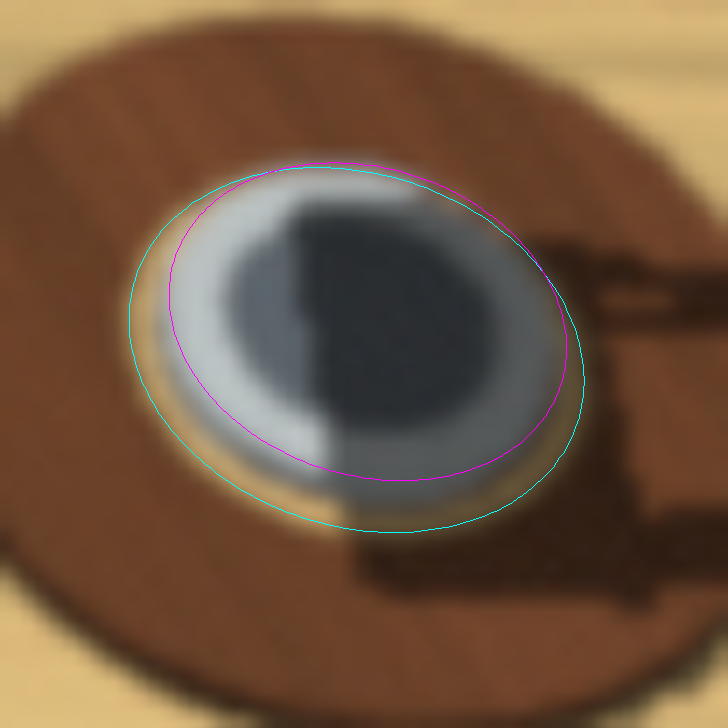

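carry_out(
  steps=[
    {"xyz": [0.25, 0.06, 0], "spin": 0},
    {"xyz": [0.5, 0.12, 0], "spin": 0},
    {"xyz": [0.7, 0.17, 0.05], "spin": 0},
    {"xyz": [0.82, 0.197, 0.1], "spin": 0},
    {"xyz": [0.82, 0.197, 0.15], "spin": 0},
  ],
)

```text
time_s: 38.02
ee_pos: [0.4656, 0.1252, 0.1143]
eef_rot: [[-0.001, -1.0, -0.001], [-1.0, 0.001, 0.0], [-0.0, 0.001, -1.0]]
force: [0.3, 0.9, -0.2]
gripper_width: 0.0868
```

```bash
python3 avg.py .4655 .1245 .1 -90
python3 - <<'E'
from ov import *
ov('top',(201,207),26,14,[(.5065,.312,.012,.038,(255,255,0)),(.5065,.312,.02,.033,(255,0,255))],'pics/t20.png')
E
```

```text
t 38.27 p [0.4659 0.1265 0.1143] sd [0.44 0.7  0.55] yaw -89.94 xyz [0.0099 0.0019 0.0717] spin 0.002 F [0.3 0.2 0. ] w 0.087 j6 91.8
```

View pics/t20.png

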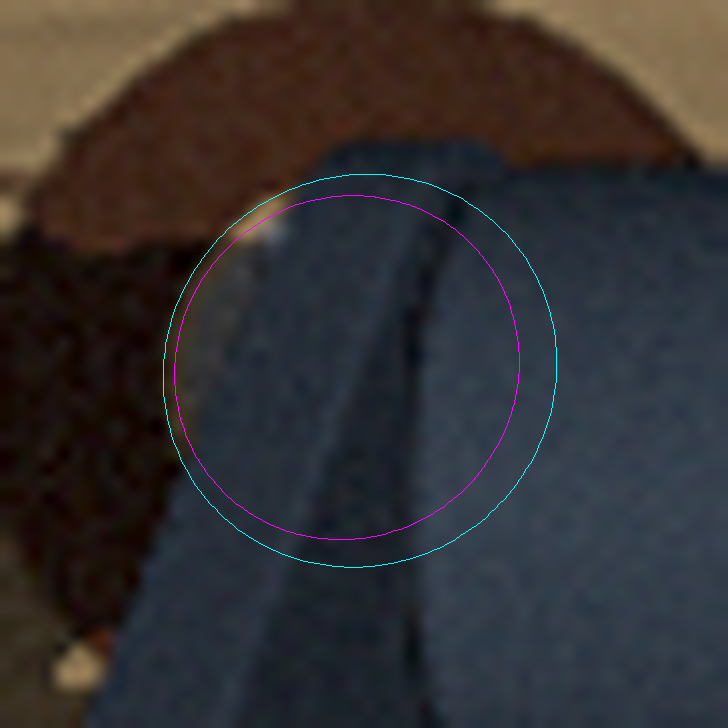

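Only a sliver is visible here, but both views hint that the coaster sits 2 mm or so short in y. I'll move the arm aside for a clear top view before the cup goes on.

carry_out(
  steps=[
    {"xyz": [0.25, 0, 0], "spin": 0},
    {"xyz": [0.5, 0, 0], "spin": 0},
    {"xyz": [0.75, 0, 0], "spin": 0},
    {"xyz": [1, 0, 0], "spin": 0},
    {"xyz": [1, 0, 0], "spin": 0},
  ],
)

```text
time_s: 39.0
ee_pos: [0.4679, -0.0769, 0.1156]
eef_rot: [[-0.003, -1.0, 0.003], [-1.0, 0.003, -0.002], [0.002, -0.003, -1.0]]
force: [0.1, -0.3, 0.6]
gripper_width: 0.0871
```

```bash
python3 - <<'E'
from ov import *
ov('top',(201,207),26,14,[(.5065,.312,.012,.038,(255,255,0)),(.5065,.312,.02,.033,(255,0,255))],'pics/t21.png')
ov('scene',(457,200),26,14,[],'pics/s21.png')
for cn,c in(('scene',(457,200)),('top',(201,207))):
    f=ctrl.grab_frame(cn);im,back=win(f,c,26,10);hsv=cv2.cvtColor(im,cv2.COLOR_BGR2HSV)
    m=sel(cv2.morphologyEx((hsv[...,1]<70).astype(np.uint8)*255,cv2.MORPH_CLOSE,np.ones((9,9))));w=wpts(f,back(big(m)),.02).astype(np.float32)*1000;print(cn,'coaster',cv2.fitEllipse(w))
    p=((hsv[...,1]>70)&(im[...,2]>(130 if cn=='scene' else 88))).astype(np.uint8)*255
    p=cv2.morphologyEx(p,cv2.MORPH_CLOSE,np.ones((15,15)))
    q=cv2.convexHull(np.vstack([x for x in cv2.findContours(p,cv2.RETR_EXTERNAL,cv2.CHAIN_APPROX_NONE)[0] if cv2.contourArea(x)>200]));w=wpts(f,back(q),.012).astype(np.float32)*1000;print(cn,'ring',cv2.fitEllipse(w))
E
python3 - <<'E'
import cv2,numpy as np
a=cv2.imread('pics/t21.png');b=cv2.imread('pics/s21.png');cv2.imwrite('pics/c21.png',np.hstack([cv2.resize(a,(400,400)),cv2.resize(b,(400,400))]))
E
```

```text
scene coaster ((506.33258056640625, 311.3347473144531), (67.43998718261719, 71.81278228759766), 63.655941009521484)
scene ring ((522.150146484375, 328.6157531738281), (125.25381469726562, 226.25074768066406), 53.54535675048828)
top coaster ((506.2079772949219, 309.4107360839844), (66.50798034667969, 67.7792739868164), 171.8144989013672)
top ring ((528.5404663085938, 334.0763854980469), (141.9166717529297, 221.37432861328125), 45.67414474487305)
```

View pics/c21.png

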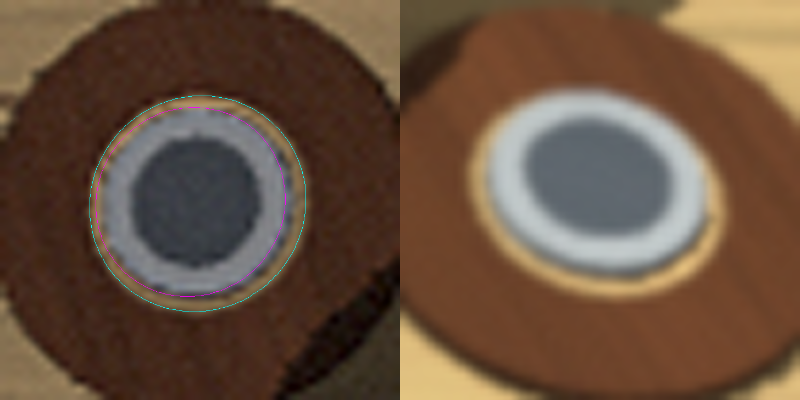

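The clear top view gives the coaster at (506.2,309.4) and the ring at (506.6,312.0), so the coaster is 2.3 mm short in y. To mend it, I straddle it with the jaws centred at the right y, close and reopen, so the jaws centre it.

```bash
python3 avg.py .5058 .3127 .12 -90
```

```text
t 39.45 p [ 0.4661 -0.0724  0.1152] sd [0.11 0.17 0.01] yaw -89.81 xyz [-1.9249 -0.205  -0.0236] spin 0.007 F [ 0.1 -0.1 -0.2] w 0.0867 j6 67.3
```

carry_out(
  steps=[
    {"xyz": [-0.25, -0.025, 0], "spin": 0.006},
    {"xyz": [-0.5, -0.05, 0], "spin": 0.006},
    {"xyz": [-0.75, -0.075, 0], "spin": 0.006},
    {"xyz": [-1, -0.1, 0], "spin": 0.006},
    {"xyz": [-1, -0.1, 0], "spin": 0.006},
  ],
)

```text
time_s: 40.12
ee_pos: [0.4859, 0.1296, 0.1152]
eef_rot: [[0.004, -1.0, 0.001], [-1.0, -0.004, 0.0], [-0.0, -0.001, -1.0]]
force: [-1.1, -0.8, 0.2]
gripper_width: 0.0871
```

carry_out(
  steps=[
    {"xyz": [-0.25, -0.03, 0], "spin": 0},
    {"xyz": [-0.5, -0.06, 0], "spin": 0},
    {"xyz": [-0.75, -0.085, 0], "spin": 0},
    {"xyz": [-0.92, -0.105, 0.1], "spin": 0},
    {"xyz": [-0.92, -0.105, 0.3], "spin": 0},
  ],
)

```text
time_s: 40.75
ee_pos: [0.5098, 0.3127, 0.0561]
eef_rot: [[0.001, -1.0, 0.007], [-1.0, -0.001, 0.003], [-0.003, -0.007, -1.0]]
force: [-0.5, -0.1, -0.3]
gripper_width: 0.0874
```

```bash
python3 avg.py .5058 .3127 .0165 -90;python3 avg.py .5058 .3127 .0165 -90
```

```text
t 41.0 p [0.5065 0.3097 0.0535] sd [1.95 1.38 2.26] yaw -90.07 xyz [-0.0152  0.0029  0.1852] spin -0.002 F [-0.  -0.3 -0.7] w 0.087 j6 110.8
t 41.3 p [0.5084 0.3099 0.0566] sd [0.18 0.16 0.17] yaw -90.15 xyz [-0.0137  0.0135  0.2004] spin -0.005 F [ 0.3 -0.2  0.1] w 0.0873 j6 110.8
```

carry_out(
  steps=[
    {"xyz": [-0.014, 0.013, 0.05], "spin": -0.005},
    {"xyz": [-0.014, 0.013, 0.12], "spin": -0.005},
    {"xyz": [-0.014, 0.013, 0.18], "spin": -0.005},
    {"xyz": [-0.014, 0.013, 0.2], "spin": -0.005},
    {"xyz": [-0.014, 0.013, 0.2], "spin": -0.005},
  ],
)

```text
time_s: 41.98
ee_pos: [0.5045, 0.3129, 0.0144]
eef_rot: [[0.001, -1.0, -0.001], [-1.0, -0.001, -0.0], [0.0, 0.001, -1.0]]
force: [0.5, -0.8, 0.6]
gripper_width: 0.087
```

```bash
python3 avg.py .5058 .3127 .0165 -90
```

```text
t 42.23 p [0.5049 0.3131 0.0152] sd [0.24 0.09 0.41] yaw -89.96 xyz [ 0.0018 -0.0044 -0.0066] spin 0.002 F [ 0.2 -0.3 -0.2] w 0.0866 j6 111.0
```

carry_out(
  steps=[
    {"xyz": [0.002, -0.003, -0.005], "spin": 0},
    {"xyz": [0.002, -0.003, -0.005], "spin": 0},
    {"xyz": [0.002, -0.003, -0.005], "spin": 0},
    {"xyz": [0.002, -0.003, -0.005], "spin": 0},
    {"xyz": [0.002, -0.003, -0.005], "spin": 0},
  ],
  fingers=255,
  grip_force=10,
)

```text
time_s: 42.9
ee_pos: [0.5054, 0.3124, 0.0163]
eef_rot: [[0.001, -1.0, -0.0], [-1.0, -0.001, -0.0], [0.0, 0.0, -1.0]]
force: [-0.2, -0.5, 2.2]
gripper_width: 0.0651
```

carry_out(
  steps=[
    {"xyz": [0, 0, 0], "spin": 0},
    {"xyz": [0, 0, 0], "spin": 0},
    {"xyz": [0, 0, 0], "spin": 0},
    {"xyz": [0, 0, 0], "spin": 0},
  ],
  fingers=0,
)

```text
time_s: 43.4
ee_pos: [0.5053, 0.3127, 0.0161]
eef_rot: [[0.001, -1.0, -0.0], [-1.0, -0.001, 0.0], [-0.0, 0.0, -1.0]]
force: [0.7, 0.2, 0.1]
gripper_width: 0.0863
```

carry_out(
  steps=[
    {"xyz": [0, 0, -0.1], "spin": 0},
    {"xyz": [0, 0, -0.3], "spin": 0},
    {"xyz": [0, 0, -0.5], "spin": 0},
    {"xyz": [0.2, 0, -0.55], "spin": 0},
    {"xyz": [0.45, 0, -0.55], "spin": 0},
  ],
)

```text
time_s: 44.02
ee_pos: [0.5065, 0.2228, 0.1277]
eef_rot: [[0.003, -1.0, 0.004], [-1.0, -0.003, 0.001], [-0.001, -0.004, -1.0]]
force: [0.9, -0.6, -0.2]
gripper_width: 0.0871
```

carry_out(
  steps=[
    {"xyz": [0.25, 0, 0], "spin": 0},
    {"xyz": [0.5, 0.05, 0], "spin": 0},
    {"xyz": [0.75, 0.1, 0], "spin": 0},
    {"xyz": [1, 0.15, 0], "spin": 0},
    {"xyz": [1, 0.2, 0], "spin": 0},
  ],
)

```text
time_s: 44.65
ee_pos: [0.4659, 0.0197, 0.1263]
eef_rot: [[-0.005, -1.0, 0.001], [-1.0, 0.005, -0.001], [0.0, -0.001, -1.0]]
force: [0.9, -0.1, -0.6]
gripper_width: 0.0873
```

carry_out(
  steps=[
    {"xyz": [0.25, 0, 0], "spin": 0},
    {"xyz": [0.45, 0, 0], "spin": 0},
    {"xyz": [0.5, 0, 0], "spin": 0},
  ],
)

```text
time_s: 45.02
ee_pos: [0.4661, -0.0784, 0.1263]
eef_rot: [[-0.001, -1.0, 0.001], [-1.0, 0.001, -0.0], [0.0, -0.001, -1.0]]
force: [-0.3, 0.6, 0.9]
gripper_width: 0.0869
```

```bash
cat > c22.py <<'E'
from ov import *
import sys
ov('top',(201,207),26,14,[(.5065,.312,.012,.038,(255,255,0))],'pics/a.png')
ov('scene',(457,200),26,14,[],'pics/b.png')
for cn,c in(('scene',(457,200)),('top',(201,207))):
    f=ctrl.grab_frame(cn);im,back=win(f,c,26,10);hsv=cv2.cvtColor(im,cv2.COLOR_BGR2HSV)
    m=sel(cv2.morphologyEx((hsv[...,1]<70).astype(np.uint8)*255,cv2.MORPH_CLOSE,np.ones((9,9))));w=wpts(f,back(big(m)),.02).astype(np.float32)*1000;print(cn,'coaster',cv2.fitEllipse(w))
cv2.imwrite(sys.argv[1],np.hstack([cv2.resize(cv2.imread(x),(400,400)) for x in('pics/a.png','pics/b.png')]))
E
python3 c22.py pics/c22.png; python3 m2.py; python3 to.py .466 .1245 .1 -90
```

```text
scene coaster ((506.21612548828125, 313.467041015625), (67.68751525878906, 72.08690643310547), 58.638919830322266)
top coaster ((506.21893310546875, 311.523193359375), (66.25615692138672, 68.60298919677734), 171.43675231933594)
jar scene min() iterable argument is empty
jar top min() iterable argument is empty
cup scene ell [array([478.7, 125.9]), array([61.1, 92.6]), np.float64(76.4)] rect [array([479.5, 125.4]), array([58.9, 90.4]), np.float64(78.6)] bb [435.9  94.4] [524.5 158.7]
cup top ell [array([465.1, 126.4]), array([56. , 57.2]), np.float64(22.0)] rect [array([464.8, 126.7]), array([56.3, 57.7]), np.float64(33.5)] bb [437.3  97.4] [493.8 155.4]
tp scene ell [array([553. , -99.8]), array([26.9, 50.2]), np.float64(103.4)] rect [array([ 553.9, -100.2]), array([46.4, 26.6]), np.float64(9.1)] bb [ 531.9 -115.5] [576.6 -85.4]
tp top ell [array([ 659. , -115.2]), array([17.8, 26.4]), np.float64(14.2)] rect [array([ 657.4, -116.1]), array([17.4, 26. ]), np.float64(0.8)] bb [ 648.6 -129. ] [ 666.3 -103. ]
sq scene ell [array([ 616.5, -272.2]), array([41.5, 66.2]), np.float64(23.2)] rect [array([ 619.7, -271.7]), array([35.3, 64.7]), np.float64(21.8)] bb [ 591.6 -304.7] [ 643.  -239.8]
sq top ell [array([ 577.8, -281.2]), array([16.4, 71. ]), np.float64(13.2)] rect [array([ 577.7, -285.2]), array([16.6, 64.3]), np.float64(10.0)] bb [ 564.7 -316.9] [ 591.  -252.7]
t 45.33 p [ 0.4652 -0.0758  0.1261] yaw -89.85 xyz [-1.0016 -0.0065  0.131 ] spin 0.005 F [ 0.3 -0.2 -0.8] w 0.087 j6 66.9 tilt [-0.0008  0.0007]
```

View pics/c22.png

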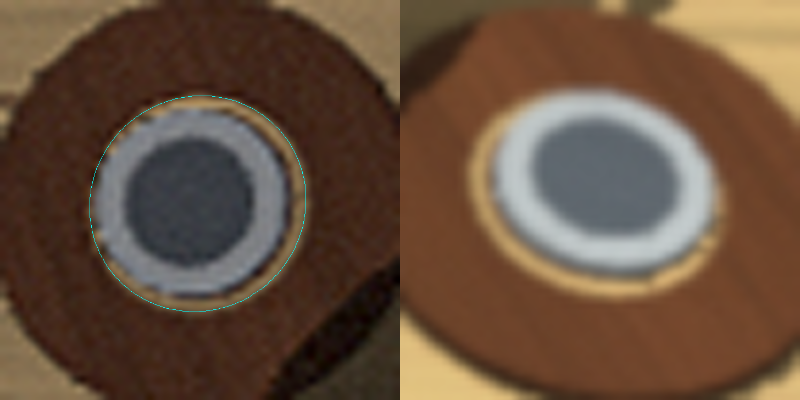

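The coaster is now centred: top view (506.2,311.5) against the ring's (506.6,312.0), scene view 313.5 against 313.3 in y. The cup is next, at (0.4655,0.1265).

carry_out(
  steps=[
    {"xyz": [-0.25, 0, 0], "spin": 0},
    {"xyz": [-0.5, 0, 0], "spin": 0},
    {"xyz": [-0.75, 0, 0], "spin": 0},
    {"xyz": [-0.95, 0, 0.1], "spin": 0},
    {"xyz": [-1, 0, 0.2], "spin": 0},
  ],
)

```text
time_s: 45.95
ee_pos: [0.4647, 0.1261, 0.086]
eef_rot: [[0.006, -1.0, 0.001], [-1.0, -0.006, 0.0], [-0.0, -0.001, -1.0]]
force: [-0.5, -0.9, 0.6]
gripper_width: 0.0869
```

```bash
python3 avg.py .4655 .1265 .013 -90;python3 avg.py .4655 .1265 .013 -90;python3 - <<'E'
from h import *
f=ctrl.grab_frame('scene');crop(f,310,90,460,202,5,'pics/s23.png')
E
```

```text
t 46.2 p [0.4643 0.1245 0.0855] sd [0.88 1.28 0.91] yaw -89.76 xyz [-0.01   -0.0068  0.3623] spin 0.008 F [-0.  -0.1  0.1] w 0.0869 j6 91.4
t 46.5 p [0.466  0.1221 0.0868] sd [0.08 0.14 0.07] yaw -90.0 xyz [-0.0218  0.003   0.369 ] spin -0.0 F [-0.1 -0.   0.1] w 0.087 j6 91.4
```

View pics/s23.png

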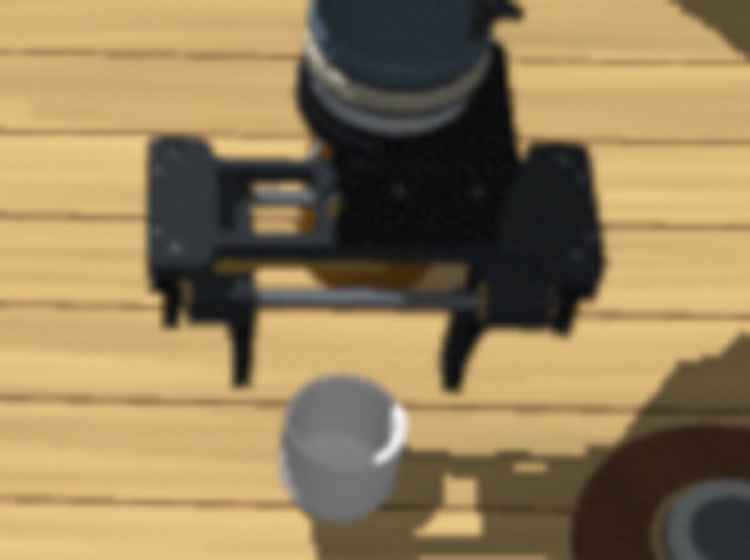

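carry_out(
  steps=[
    {"xyz": [-0.02, 0.002, 0.1], "spin": 0},
    {"xyz": [-0.02, 0.002, 0.22], "spin": 0},
    {"xyz": [-0.02, 0.002, 0.33], "spin": 0},
    {"xyz": [-0.02, 0.002, 0.366], "spin": 0},
    {"xyz": [-0.02, 0.002, 0.366], "spin": 0},
  ],
)

```text
time_s: 47.22
ee_pos: [0.465, 0.1265, 0.0128]
eef_rot: [[0.001, -1.0, -0.001], [-1.0, -0.001, -0.0], [0.0, 0.001, -1.0]]
force: [0.8, -0.2, -0.3]
gripper_width: 0.0872
```

carry_out(
  steps=[
    {"xyz": [0, 0, 0], "spin": 0},
    {"xyz": [0, 0, 0], "spin": 0},
    {"xyz": [0, 0, 0], "spin": 0},
    {"xyz": [0, 0, 0], "spin": 0},
    {"xyz": [0, 0, 0], "spin": 0},
  ],
  fingers=255,
  grip_force=15,
)

```text
time_s: 47.85
ee_pos: [0.4653, 0.1266, 0.0133]
eef_rot: [[0.001, -1.0, 0.001], [-1.0, -0.001, -0.0], [0.0, -0.001, -1.0]]
force: [-0.6, -0.6, 3.0]
gripper_width: 0.0567
```

```bash
python3 avg.py .506 .3127 .12 -90
```

```text
t 48.1 p [0.4653 0.1266 0.0133] sd [0.02 0.01 0.01] yaw -89.95 xyz [-0.9303 -0.2047 -0.5336] spin 0.002 F [-0.5 -0.2  4.7] w 0.0563 j6 91.9
```

carry_out(
  steps=[
    {"xyz": [0, 0, -0.05], "spin": 0},
    {"xyz": [0, 0, -0.2], "spin": 0},
    {"xyz": [0, 0, -0.38], "spin": 0},
    {"xyz": [-0.05, -0.01, -0.48], "spin": 0},
    {"xyz": [-0.2, -0.04, -0.48], "spin": 0},
  ],
)

```text
time_s: 48.78
ee_pos: [0.474, 0.1663, 0.1109]
eef_rot: [[-0.001, -1.0, 0.003], [-1.0, 0.001, 0.0], [-0.0, -0.003, -1.0]]
force: [1.6, -0.1, -1.1]
gripper_width: 0.0566
```

carry_out(
  steps=[
    {"xyz": [-0.18, -0.04, 0], "spin": 0},
    {"xyz": [-0.38, -0.085, 0], "spin": 0},
    {"xyz": [-0.57, -0.125, 0], "spin": 0},
    {"xyz": [-0.7, -0.155, 0], "spin": 0},
    {"xyz": [-0.73, -0.165, 0], "spin": 0},
  ],
)

```text
time_s: 49.4
ee_pos: [0.5058, 0.3139, 0.109]
eef_rot: [[0.003, -1.0, 0.0], [-1.0, -0.003, 0.0], [-0.0, -0.0, -1.0]]
force: [0.2, -0.1, -0.6]
gripper_width: 0.0565
```

```bash
python3 avg.py .506 .3127 .05 -90 >/dev/null;python3 avg.py .506 .3127 .05 -90
```

```text
t 49.95 p [0.5058 0.3117 0.109 ] sd [0.16 0.25 0.05] yaw -90.02 xyz [-0.005  -0.0011  0.2949] spin -0.001 F [ 0.2 -0.1 -1. ] w 0.0562 j6 110.9
```

carry_out(
  steps=[
    {"xyz": [-0.003, -0.001, 0.1], "spin": 0},
    {"xyz": [-0.003, -0.001, 0.2], "spin": 0},
    {"xyz": [-0.003, -0.001, 0.28], "spin": 0},
    {"xyz": [-0.003, -0.001, 0.31], "spin": 0},
    {"xyz": [-0.003, -0.001, 0.31], "spin": 0},
  ],
)

```text
time_s: 50.62
ee_pos: [0.5061, 0.3132, 0.0467]
eef_rot: [[0.001, -1.0, -0.0], [-1.0, -0.001, -0.0], [0.0, 0.0, -1.0]]
force: [0.3, -1.0, 0.0]
gripper_width: 0.0567
```

```bash
python3 avg.py .506 .3127 .0333 -90
python3 - <<'E'
from ov import *
o=ctrl.get_obs()['ee_pos'];zb=o[2]-.0133
ov('scene',(457,195),28,14,[(o[0],o[1]+.001,zb,.024,(0,255,0)),(.506,.3134,.02,.033,(255,255,0)),(.506,.3134,.02,.024,(255,0,255))],'pics/s24.png')
E
```

```text
t 50.88 p [0.5065 0.3134 0.0474] sd [0.22 0.11 0.37] yaw -89.95 xyz [0.0034 0.0027 0.0703] spin 0.002 F [ 0.2 -0.3 -0.1] w 0.0564 j6 111.0
```

View pics/s24.png

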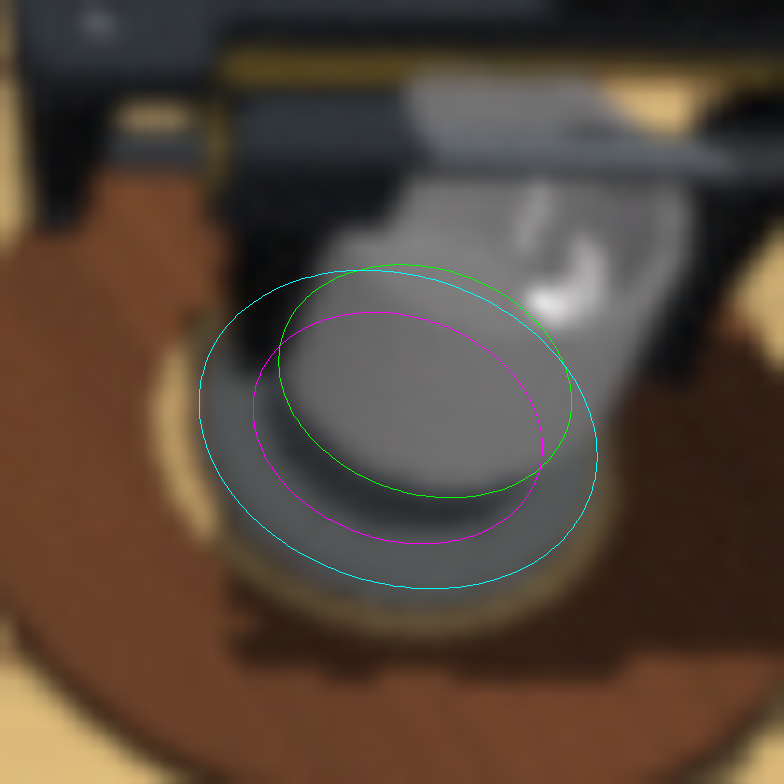

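carry_out(
  steps=[
    {"xyz": [0.003, 0.001, 0.02], "spin": 0},
    {"xyz": [0.003, 0.001, 0.04], "spin": 0},
    {"xyz": [0.003, 0.001, 0.058], "spin": 0},
    {"xyz": [0.003, 0.001, 0.064], "spin": 0},
    {"xyz": [0.003, 0.001, 0.064], "spin": 0},
  ],
)

```text
time_s: 51.6
ee_pos: [0.5059, 0.3126, 0.0339]
eef_rot: [[0.001, -1.0, -0.0], [-1.0, -0.001, -0.0], [0.0, 0.0, -1.0]]
force: [0.4, -0.5, -1.2]
gripper_width: 0.0564
```

```bash
python3 avg.py .506 .3127 .0333 -90
python3 - <<'E'
from ov import *
ov('scene',(457,195),28,14,[(.506,.3134,.02,.033,(255,255,0)),(.506,.3134,.021,.024,(255,0,255))],'pics/s25.png')
E
```

```text
t 51.85 p [0.506  0.3127 0.0342] sd [0.07 0.02 0.12] yaw -89.95 xyz [-0.0002  0.0001  0.0044] spin 0.002 F [-0.2  0.1 -1. ] w 0.0562 j6 110.9
```

View pics/s25.png

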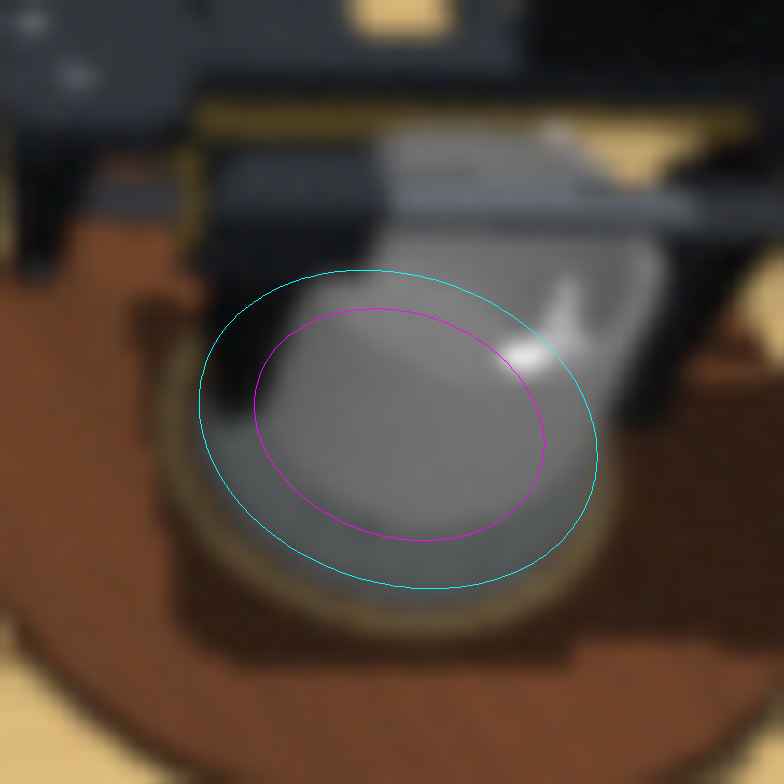

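The cup's foot matches the target circle on the coaster. Setting it down, releasing and withdrawing.

carry_out(
  steps=[
    {"xyz": [0, 0, 0.003], "spin": 0},
    {"xyz": [0, 0, 0.006], "spin": 0},
    {"xyz": [0, 0, 0.006], "spin": 0},
  ],
)

```text
time_s: 52.32
ee_pos: [0.506, 0.3126, 0.0333]
eef_rot: [[0.001, -1.0, 0.0], [-1.0, -0.001, 0.0], [-0.0, -0.0, -1.0]]
force: [-0.7, 0.4, 3.3]
gripper_width: 0.0563
```

carry_out(
  steps=[
    {"xyz": [0, 0, 0], "spin": 0},
    {"xyz": [0, 0, 0], "spin": 0},
    {"xyz": [0, 0, 0], "spin": 0},
    {"xyz": [0, 0, 0], "spin": 0},
  ],
  fingers=0,
)

```text
time_s: 52.82
ee_pos: [0.5059, 0.3126, 0.0328]
eef_rot: [[0.001, -1.0, -0.0], [-1.0, -0.001, -0.0], [0.0, 0.0, -1.0]]
force: [1.1, -0.2, 0.4]
gripper_width: 0.0847
```

carry_out(
  steps=[
    {"xyz": [0, 0, -0.1], "spin": 0},
    {"xyz": [0, 0, -0.3], "spin": 0},
    {"xyz": [0, 0, -0.5], "spin": 0},
    {"xyz": [0.1, 0, -0.7], "spin": 0},
    {"xyz": [0.35, 0.1, -0.7], "spin": 0},
  ],
)

```text
time_s: 53.45
ee_pos: [0.4904, 0.244, 0.1767]
eef_rot: [[0.003, -1.0, 0.012], [-1.0, -0.003, 0.003], [-0.003, -0.012, -1.0]]
force: [-0.0, -0.1, -0.5]
gripper_width: 0.0872
```

carry_out(
  steps=[
    {"xyz": [0.25, 0.05, 0], "spin": 0},
    {"xyz": [0.5, 0.1, 0], "spin": 0},
    {"xyz": [0.75, 0.15, 0], "spin": 0},
    {"xyz": [1, 0.2, 0], "spin": 0},
    {"xyz": [1, 0.2, 0], "spin": 0},
  ],
)

```text
time_s: 54.08
ee_pos: [0.4457, 0.0399, 0.1731]
eef_rot: [[-0.005, -1.0, -0.0], [-1.0, 0.005, -0.0], [0.0, 0.0, -1.0]]
force: [-0.6, 0.7, 0.3]
gripper_width: 0.0868
```

Run:
```python
from h import *
o=ctrl.get_obs();print(o['time_s'],o['ee_pos'])
f=ctrl.grab_frame('scene');cv2.imwrite('pics/s26.png',f['pixels'])
g=ctrl.grab_frame('top');cv2.imwrite('pics/t26.png',g['pixels'])
a=cv2.resize(f['pixels'][165:265,165:245],None,fx=5,fy=5,interpolation=cv2.INTER_CUBIC);b=cv2.resize(f['pixels'][150:250,415:495],None,fx=5,fy=5,interpolation=cv2.INTER_CUBIC)
cv2.imwrite('pics/c26.png',np.hstack([a,b]))
a=cv2.resize(g['pixels'][140:250,380:470],(400,489),interpolation=cv2.INTER_CUBIC);b=cv2.resize(g['pixels'][150:260,156:246],(400,489),interpolation=cv2.INTER_CUBIC)
cv2.imwrite('pics/d26.png',np.hstack([a,b]))
```

```text
54.075 [0.44568854 0.03990522 0.17306206]
```

View pics/s26.png

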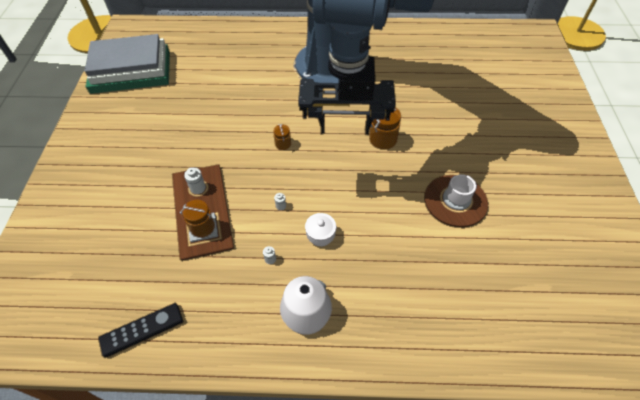

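View pics/c26.png

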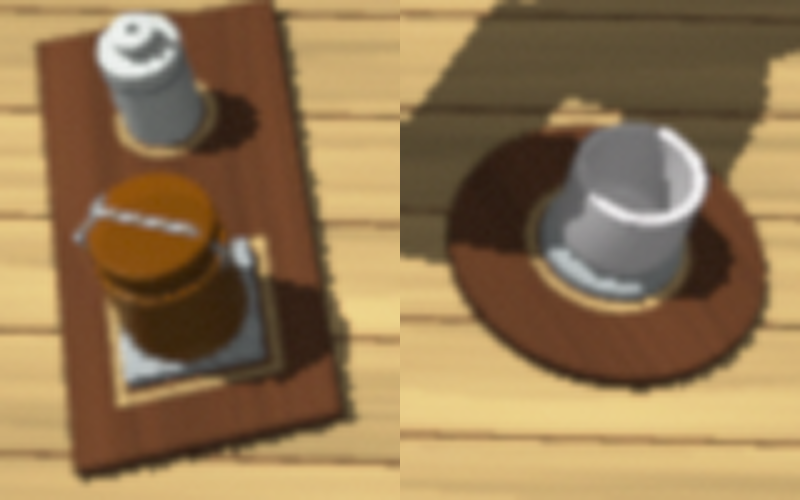

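View pics/d26.png

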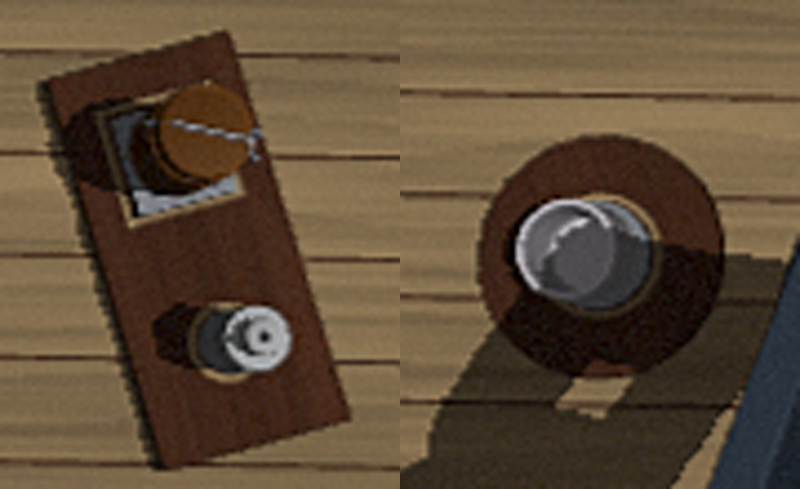

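All pieces stand upright on the boards. I'll check the centring numerically: project the top view's own inlay centres up to the lid, button and rim heights and compare.

Run:
```python
from ov import *
G=(0,255,0);C=(255,255,0)
# top-frame inlay centres
ov('top',(424,195),38,10,[(.6047,-.2771,.092,.029,G),(.4894,-.3104,.080,.011,G),(.4894,-.3104,.068,.019,C),(.4894,-.3104,.012,.024,C)],'pics/a.png')
ov('top',(201,203),26,14,[(.5065,.312,.07,.029,G),(.5065,.312,.012,.038,C)],'pics/b.png')
ov('scene',(202,205),38,10,[(.6027,-.2757,.092,.029,G),(.4877,-.309,.080,.011,G),(.4877,-.309,.012,.019,C)],'pics/c.png')
ov('scene',(457,190),28,14,[(.5045,.3133,.07,.029,G),(.5045,.3133,.02,.024,C)],'pics/d.png')
I=[cv2.resize(cv2.imread('pics/%s.png'%k),(400,300) if 0 else (390,300)) for k in'abcd']
cv2.imwrite('pics/e26.png',np.vstack([np.hstack(I[:2]),np.hstack(I[2:])]))
```

```text
(no output)
```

View pics/e26.png

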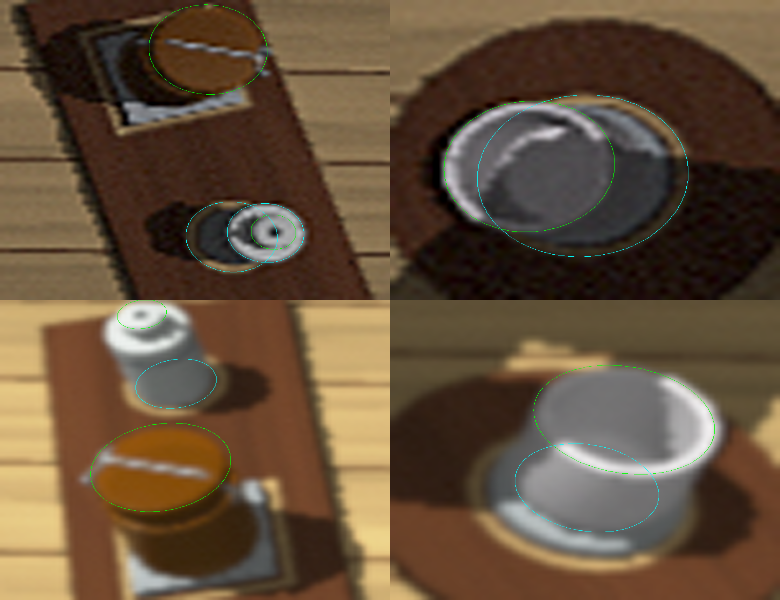

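View pics/a.png

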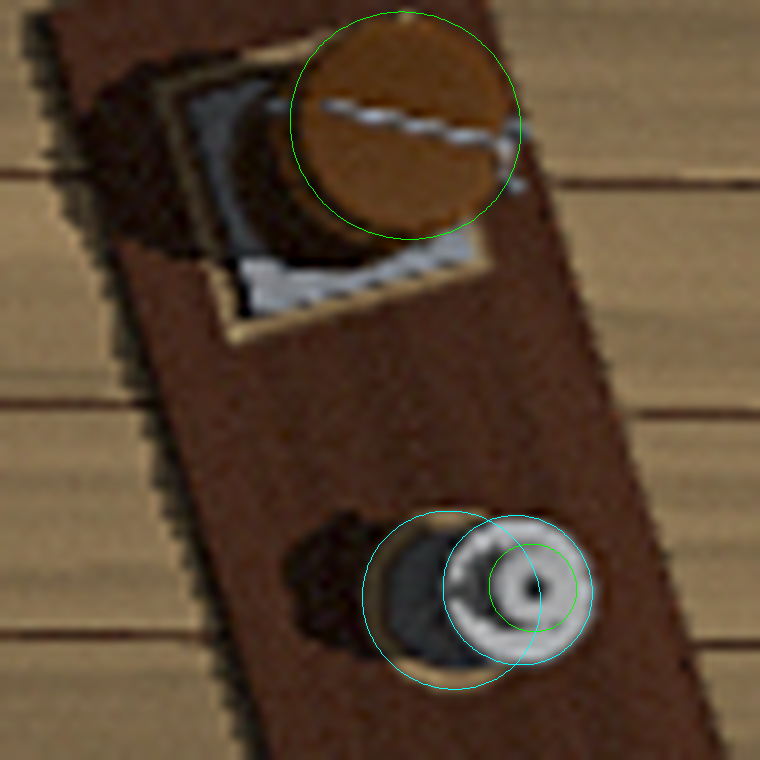

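View pics/b.png

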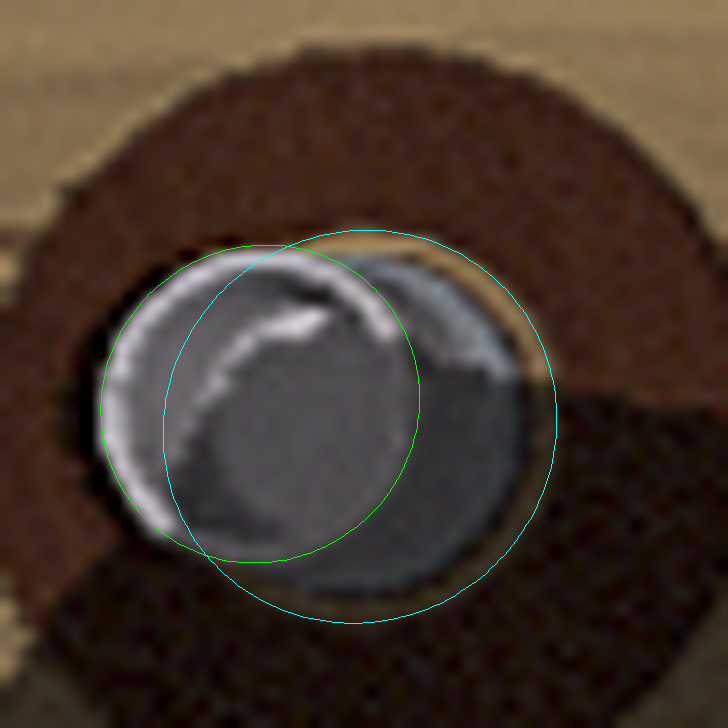

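View pics/d.png

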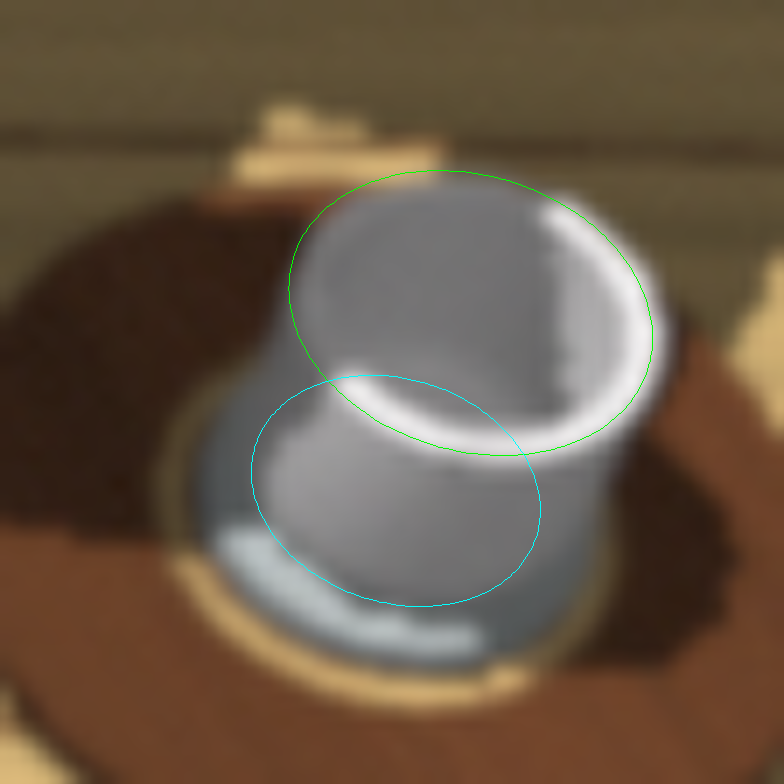

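Every overlay agrees to about 1 mm. The sugar pot (320,229) and humidifier (305,305) show at the same pixels as at the start. Handing in.

```bash
python3 -c "
from cell import ctrl
print(ctrl.finish_job(),ctrl.get_obs()['time_s'])"
```

```text
the job is handed in; nothing more can be done
the job is handed in; nothing more can be done
```

Both boards are made up in the order asked and the job is handed in; the clock was at about 55 s of the 128 s allowed. On the long board are the square coaster on the inlaid square with the middle-sized jar on it, and the largest toothpick holder in the small ring. On the round board are the round coaster in its ring and the coffee cup upright on it.

- **Mended on the way:** the round coaster first landed about 2.3 mm short of the ring's middle. I re-centred it with the jaws before placing the cup, and both views then agreed within about 0.5 mm.
- **Last checks:** overlays in both views put the jar, holder and cup within about 1 mm of the middles of their inlays. The sugar pot and humidifier appear at the same pixels as at the start, and the gripper was clear of everything.
- **Less certain:** the two cameras disagree by 2–4 mm in y, so I compared each piece with its inlay within one view. The square coaster's position was measured only in the scene view, where it matched the inlay to about 1 mm. That measurement includes some of the coaster's front edge, so it could be 1–2 mm off along the board.

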